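# Ratchet the autoclave screw tight

### The job

Close the small bench autoclave: take the red-handled ratchet wrench from its wooden rest, seat its socket fully down over the square head of the autoclave's screw, and swing the handle back and forth between the two fittings on the blue bridge (clockwise seen from above drives the screw, the ratchet slips on the way back), keeping the wrench on the screw until it comes up tight: about 1 newton metre, and never as much as 2. Then lay the wrench back in both saddles of its rest and let go; do not lean hard on the two fittings, and leave the amber vial, the beaker and the timer as they stand.

Things in the scene. Friction and masses are not known exactly. Their poses are not given: they have to be found in the camera images.
- wrench: Ratchet wrench, loose, 0.33 kg. Origin on the socket axis at mid-height of the handle; +x runs along the handle to its tail, +z up in use and at rest. Steel head 54 mm across, 22 high (cap to z = 14 mm); steel neck x 22 to 62, 16 wide, 12 high; red handle x 60 to 175, 18 wide, 15 high. Mass centre near x = 60. Round socket below: z -11 to -27, 46 mm across.
- socket_seat (a point): Inner end face of the socket on its axis, at (0, 0, -13) mm of the wrench; meets screw_top when fully down. The socket opens downward: eight-point, fits a square of 27 mm every 45 degrees, 14 mm deep. How its points stand is unknown. Handle clockwise from above: socket driven, after up to 20 degrees lost motion (18 teeth); anticlockwise: it slips at about 0.03 N m.
- wrench_grip (a point): Middle of the handle, at (100, 0, 0) mm of the wrench, a good place to take it: 18 mm wide, 15 high, free on both sides between the saddles of the rest.
- autoclave: Bench autoclave, fixed. Origin in the middle of its base on the worktop; the screw stands on its z axis, its front faces its -x. Base 100 x 140 mm; blue bridge plate x -43 to 31, y -69 to 69, top z = 110 mm. Two fittings on it, 60 mm from the screw, 65 degrees either side of the front, let the handle swing about 45 degrees either side of pointing to the front (wrench +x along autoclave -x).
- relief_valve: Brass relief valve on the bridge, fixed, 18 mm diameter, 46 mm tall; origin in the middle of its foot at (-25, +54, 110) mm of the autoclave.
- gas_inlet: Steel gas inlet stub with a black cap on the bridge, fixed, 18 mm diameter, 46 mm tall; origin in the middle of its foot at (-25, -54, 110) mm of the autoclave.
- screw_top (a point): Centre of the top of the screw's square head, on the autoclave's z axis, z = 136 mm. Head 25 mm across flats, 15.5 high, top 3 mm bevelled by 2.2 mm, over a collar of 42 mm. If socket and head do not match, the socket stops on the bevel 4 to 11 mm too high; turned clockwise it meets a match within 45 degrees (enters within about 5 degrees of it); a push of some 8 N sends it home.
- screw (a joint): Turn of the screw's shank, rad, growing clockwise from above (tightening). Starts 2.2 to 2.9 before 0 and turns against about 0.3 N m. At 0 it bears on the lid and stops dead. The head stays at its height.
- twist (a joint): Torque gauge: turn of the square head on the screw's shank against a torsion spring of 8 N m per rad, rad, growing clockwise from above; 0 when let go. About 0.04 while the screw runs free; 0.085 is 0.7 N m, 0.125 is 1 N m, 0.19 is 1.5 N m.
- rest: Wooden rest, fixed. Origin on the worktop, axes as those of the resting wrench (x along the handle). Plate x 0 to 172, 56 wide, 8 mm thick. Two saddles 12 mm thick: at x = 42 mm (neck; slot 21 wide, floor z = 56) and x = 160 (handle end; slot 23 wide, floor z = 54.5), with cheeks rising 12 mm above the floors.
- rest_seat (a point): Point 62 mm above the origin of the rest; the wrench's origin lies here when it is in its saddles.
- amber_vial: Amber vial with white cap, loose, 42 mm diameter, 87 mm tall; origin in the middle of its underside. A bystander.
- beaker_100: Small glass beaker, loose, 54 mm diameter, 70 mm tall; origin in the middle of its underside. A bystander.
- timer: White bench timer, loose, 66 x 62 x 19 mm; origin in the middle of its underside. A bystander.
Mind the look-alikes: they are no part of the job. There is more than one size of the wrench; the one meant has the size given above.

How it is judged:
By the outcome, as a careful person would: the job done as asked, in the order asked, and still so for the second after the job is handed in, with the robot touching nothing.
It also fails if it takes over 72 s, if anything falls off the work surface, if the arm or the gripper's body presses on something with over 40 N, if the wrist force passes 120 N, or if a joint passes its speed limit or range.

### The arm

A 6-joint arm with a two-finger parallel gripper is mounted at the origin on a cart in front of the work surface, level with it; the furniture and walls round the work are solid. World frame = base frame: x ahead of the robot, y to its left, z up, the work surface at z = 0. Lengths are in m, angles in rad, forces in N, time in s.
With the tool pointing down it reaches from about 0.3 to 0.85 m from the base axis. Payload 5.4 kg.
Tool frame: the origin (TCP) lies midway between the tips of the shut fingers; the grasp point (between the pads) lies arm.grasp_offset behind it (arm.grasp_offset is the distance from the TCP to the grasp point, in m); x points along the fingers, y is the direction in which the jaws open and shut, and the axes are right-handed (so a half turn about x gives the same grasp; the last joint's range is limited). The gripper opens to 85 mm and grips with 20 to 120 N. Pads are 22 mm wide; open, the fingers measure 114 mm over their backs; the gripper's body (76 mm by 85 mm) begins 54 mm behind the grasp point. The pads swing forward as they close: fully open they stand 13 mm farther back than shut.
Start: joints at [0.909, 0.158, 1.597, -0, 1.386, -0.21], TCP at [0.251, 0.517, 0.231] pointing down, gripper open.
Joint ranges: [-2.91, 2.91], [-0.94, 2.29], [0.18, 2.7], [-1.29, 4.43], [0.17, 2.64], [-3, 3]. Speed limits (rad/s): [2.57, 2.57, 3.14, 3.14, 3.14, 3.14].

### API

Orientations are given as a unit quaternion [w, x, y, z].
In Python, from rig import arm gives the robot as it stands.
- The arm moves only by the tool carry_out, never from a script. Its argument "steps" is a list of rows, each a list of 6 numbers: the shift along the tool's x, y, z in units of 30 mm (1.0 is 30 mm), then the turn, a rotation vector about the tool's x, y, z in units of 5 degrees (1.0 is 5 degrees). In form: [[x, y, z, wx, wy, wz], ...]. A call has 1 to 5 rows; each row shifts and turns the commanded pose from where the row before left it, along the tool's axes as they then stand; what a row does not reach is not made up. A row lasts 1/12 s, in which the tool goes at most 41.7 mm and 7.16 degrees, less where a joint would pass 70% of its speed; a pose out of reach is approached as far as the arm can. A call is refused whole if a number of a shift passes 1 or a number of a turn 1, either way. A call with a gripper value outside its range is refused whole. "grip" is the opening in per cent of the stroke, from 0 (shut) to 100 (fully open), set as the call begins (left out, the last holds). The fingers move at their own pace and stop on an object; "grip_force" is the grip in N (left out, the last holds). Time passes only in rows, so rows that do not move let the fingers close. It gives the time, the measured TCP pose, the force and the opening at its end, in the units of the state.
- arm.read_state(): the state, without advancing time (a new reading comes with each control period).
- arm.read_camera(name): name is "scene" or "top" or "wrist"; returns (picture, depth): 400x640x3 uint8, blue, green, red; 400x640 float32, m along the optical axis (not along the pixel's ray), 0 where there is no reading.
- arm.calibration(name): a dict with "fov_y" (degrees; the focal length in pixels is half the picture's height over the tangent of half this angle, whatever the lens; pixels are square), "cx", "cy" (the principal point, pixels), "rvec" (rotation vector, rad) and "tvec" (3), from world to camera coordinates, as OpenCV has them. Camera axes: x right, y down, z forward; pixel columns grow to the right and rows downward; lengths in m; the calibration is good to about 2 mm. A picture is of the moment at which its call begins: read the wrist's pose just before it. calibration takes no time and is no camera call; for the wrist camera it gives the pose at the moment of the call.
- arm.hand_in(): hands the job in, once; it reports no verdict.
The state is a dict: "clock": time; "joint_positions": joint angles; "joint_velocities": joint speeds; "joint_torque": joint torques, N m; "position": TCP position; "tcp_rot": TCP orientation; "wrist_force": force on the tool from outside, world axes, zero at the start; "moment": the same for the moment, N m; "finger_gap": finger opening in m.
Only numpy, scipy, OpenCV 4.12 (cv2) and the standard library are available. Lean on these libraries where they do the work, as an engineer would, in place of code of your own. Each camera call takes 0.05 s, during which the arm holds its last target. There are 200 camera calls.

## Working session

There is one attempt and no reset: what is moved stays moved. The work goes in short steps, Python scripts to look and compute and a tool call to move; the robot and the scene stay as the last step left them, time stands still between calls to the robot, and variables do not carry over. Pictures are saved under pics/ and viewed, on a budget of 10 in all, crops included, one or two more only if the job needs it, and the job is handed in when it is done.

Besides the shell and the picture viewer there is one more tool, called as name(argument=value, ...), one argument or row to a line, values as JSON. carry_out: Moves the arm, as the interface text tells. Its arguments: {"type":"object","properties":{"steps":{"type":"array"},"grip":{"type":"number"},"grip_force":{"type":"number"}},"required":["steps"]}

```bash
ls; mkdir -p pics; cat > h.py <<'E'
import numpy as np, cv2
from rig import arm
from scipy.spatial.transform import Rotation as R
def cal(n):
    c=arm.calibration(n); f=200/np.tan(np.radians(c['fov_y'])/2)
    return f,c['cx'],c['cy'],cv2.Rodrigues(np.array(c['rvec'],float))[0],np.array(c['tvec'],float)
def pts(depth,K):
    f,cx,cy,Rm,t=K
    v,u=np.mgrid[:400,:640]
    P=np.stack([(u-cx)/f*depth,(v-cy)/f*depth,depth],-1)
    return (P-t)@Rm
def ray(u,v,z,K):
    f,cx,cy,Rm,t=K
    d=Rm.T@np.array([(u-cx)/f,(v-cy)/f,1]); o=-Rm.T@t
    return o+d*(z-o[2])/d[2]
def proj(p,K):
    f,cx,cy,Rm,t=K
    q=Rm@np.array(p)+t; return f*q[0]/q[2]+cx,f*q[1]/q[2]+cy
E
python3 - <<'E'
from h import *
for n in ['scene','top']:
    K=cal(n); im,d=arm.read_camera(n)
    cv2.imwrite(f'pics/{n}0.png',im); np.savez(f'{n}0.npz',im=im,d=d)
    print(n,K[0],K[1],K[2],-K[3].T@K[4],(d>0).mean())
s=arm.read_state(); print(s); print(arm.grasp_offset)
E
```

```text
pics
scene 410.5341854744425 321.36862799721246 203.67040779896757 [-0.00909836 -0.82493338  0.9610949 ] 0.99487109375
top 370.59147385612937 319.3028192797071 198.40263189761103 [ 0.36039338 -0.07341097  1.13090614] 0.99587109375
{'clock': 0.1, 'joint_positions': array([ 9.08924160e-01,  1.59023495e-01,  1.59812028e+00,  1.85087556e-05,
        1.38619731e+00, -2.10102780e-01]), 'joint_velocities': array([ 2.97222032e-04, -2.09586003e-03, -3.02250282e-03, -1.38455669e-04,
       -1.35233215e-03,  6.75262255e-05]), 'joint_torque': array([-1.06166888e-03, -3.96988249e+01, -3.32338715e+01, -3.20931067e-04,
        4.13165966e-03,  2.83094998e-06]), 'position': array([0.25069289, 0.51686559, 0.23038731]), 'tcp_rot': array([ 0.68887627,  0.15781326,  0.68941004, -0.1589285 ]), 'wrist_force': array([-0.59260943,  0.25643739, -0.52983685]), 'moment': array([ 0.00496343, -0.00033476,  0.01253555]), 'finger_gap': 0.085101676405486}
0.0187
```

View pics/top0.png

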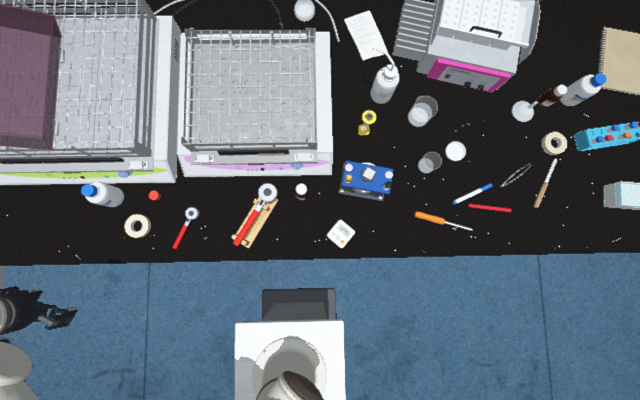

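View pics/scene0.png

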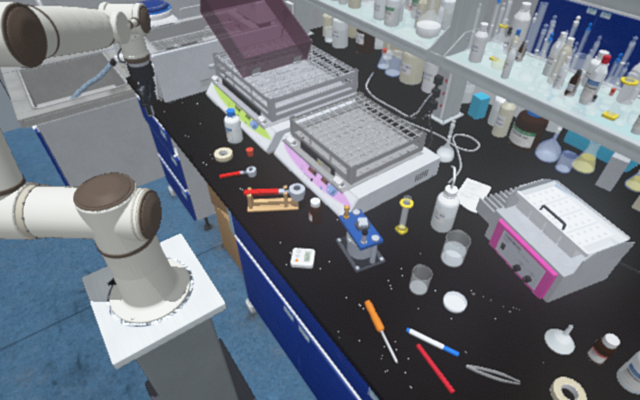

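```bash
python3 - <<'E'
from h import *
z=np.load('top0.npz'); im,d=z['im'],z['d']; K=cal('top'); P=pts(d,K)
hsv=cv2.cvtColor(im,cv2.COLOR_BGR2HSV)
def comps(mask,name,mn=15):
    n,l,st,c=cv2.connectedComponentsWithStats(mask.astype(np.uint8))
    for i in range(1,n):
        if st[i,4]>=mn and 380>st[i,0]>100 and st[i,1]>130 and st[i,1]<260:
            m=l==i; p=P[m]; (cx,cy),(w,h),a=cv2.minAreaRect(np.argwhere(m)[:,::-1].astype(np.float32))
            print(name,st[i],c[i].round(1),'med',np.median(p,0).round(4),'z',np.percentile(p[:,2],[5,95]).round(3),'rect',round(w,1),round(h,1),round(a,1),'mm/px',1000*np.median(d[m])/K[0])
H,S,V=hsv[...,0],hsv[...,1],hsv[...,2]
comps(((H<6)|(H>174))&(S>150)&(V>80),'red')
comps((H>105)&(H<125)&(S>150)&(V>60),'blue')
comps((H>8)&(H<28)&(S>60)&(V>120),'wood')
# heights map near things
m=(P[...,2]>0.10)&(P[...,0]>0.2)
for nm,(u0,u1,v0,v1) in dict(bridge=(335,400,155,205),wr=(225,285,175,250)).items():
    print(nm); print((P[v0:v1:4,u0:u1:4,2]*1000).astype(int))
for nm,uv in dict(sq=(369,174),head=(267,192),vial=(301,190),timer=(341,233),beaker=(429,162)).items():
    print(nm,P[uv[1],uv[0]].round(3))
crop=im[140:250,170:410]; cv2.imwrite('pics/c1.png',cv2.resize(crop,None,fx=3.3,fy=3.3,interpolation=cv2.INTER_CUBIC))
E
```

```text
red [148 190  13  11 104] [153.9 195.1] med [0.5295 0.3983 0.025 ] z [-0.002  0.028] rect 10.0 12.0 90.0 mm/px 2.991286541352799
red [233 210  26  36 250] [245.2 228. ] med [0.4227 0.1169 0.0689] z [0.065 0.072] rect 6.7 40.2 32.8 mm/px 2.850463371116568
red [172 225  16  24 135] [179.3 236.8] med [0.4033 0.3229 0.013 ] z [-0.001  0.019] rect 4.9 25.5 26.6 mm/px 2.981188992721283
blue [342 161  52  34 807] [367.1 178. ] med [ 0.5497 -0.2289  0.1098] z [0.106 0.113] rect 49.5 26.5 10.5 mm/px 2.80823549191214
wood [345 175   7   8  42] [347.9 178.5] med [ 0.5463 -0.1731  0.1532] z [0.113 0.158] rect 7.0 6.0 90.0 mm/px 2.6886428664719104
wood [231 197  29  43 141] [245.9 217.8] med [0.4571 0.1244 0.0079] z [-0.003  0.068] rect 4.6 48.9 31.9 mm/px 3.0234455291343534
wood [240 199  38  49 508] [258.  223.4] med [0.4392 0.0892 0.0081] z [0.004 0.065] rect 10.1 57.1 31.8 mm/px 3.0189773103385122
bridge
[[ -1   6   0   0  -2  -4   3   1   0   0   0   1   0  -3   0   3  -2]
 [  2  -2   0  -1   0   2  -1  -1   0   0   1   1  -3  -2  -2   0   3]
 [ -3   1   2 106 108 109 104  80  76  -3   3  -2
[... 1694 characters left out ...]
]
 [   0   -1   -2    1    2   69   70    4    6    4    1    0    1    4
     0]
 [  -1    2    1    1   12   69   70    7    9    5   -3    0    0   -2
    -1]
 [   0   -1   -2    0   67   68   10    6    8    0    0   -1    1    3
    -3]
 [  -2    0   69   29   68   58    3    7   -2    0    0    6    2   -2
     1]
 [   0    1    0   67   67    5    4    5    2   -5   -1   -2    1   -3
    -1]
 [   1    0   -3   74    6   65   11    2   -1    1   -1    2    0   -1
    -2]
 [   0   -1    1    0    2   -5    4    0   -1    0   -1    0 1130   -3
     0]]
sq [ 0.56  -0.232  0.138]
head [0.524 0.053 0.077]
vial [ 0.528 -0.044  0.081]
timer [ 0.405 -0.161  0.016]
beaker [ 0.622 -0.444  0.002]
```

View pics/c1.png

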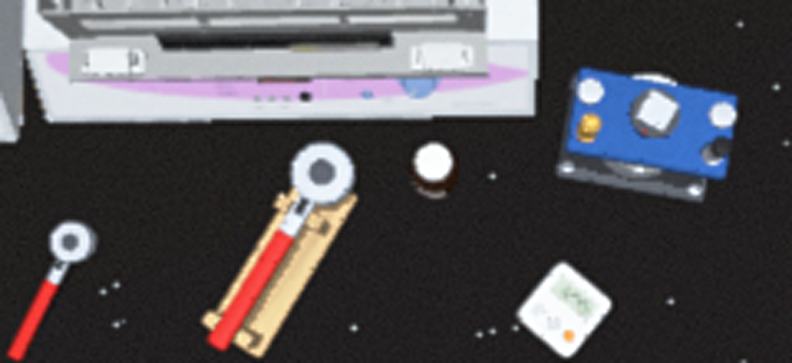

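```bash
python3 - <<'E'
from h import *
z=np.load('top0.npz'); im,d=z['im'],z['d']; K=cal('top'); P=pts(d,K)
hsv=cv2.cvtColor(im,cv2.COLOR_BGR2HSV); H,S,V=cv2.split(hsv)
def rect(m,zz):
    uv=np.argwhere(m)[:,::-1]
    w=np.array([ray(u,v,zz,K)[:2] for u,v in uv])
    return w
m=((H<6)|(H>174))&(S>150)&(V>80); m[:, :225]=0; m[:,290:]=0; m[:200]=0; m[260:]=0
w=rect(m,.0695); (c,s,a)=cv2.minAreaRect((w*1000).astype(np.float32)); print('handle',c,s,a)
e=np.linalg.svd(w-w.mean(0))[2][0]; ang=np.degrees(np.arctan2(*e[::-1])); print('handle mean',w.mean(0),ang)
m=(P[...,2]>.064)&(P[...,2]<.085); m[:180]=0; m[206:]=0; m[:,:254]=0;m[:,280:]=0
w2=rect(m,.074);(c,r)=cv2.minEnclosingCircle((w2*1000).astype(np.float32)); print('head',c,r, w2.mean(0))
m=(P[...,2]>.100)&(P[...,2]<.170); m[:150]=0;m[:,:335]=0;m[:,400:]=0;m[205:]=0
m2=(H>105)&(H<125)&(S>120)&(V>60)&m
w=rect(m2,.110); c,s,a=cv2.minAreaRect((w*1000).astype(np.float32)); print('bridge',c,s,a)
for nm,lo,hi,zz in (('fit',.145,.17,.156),('sq',.129,.142,.136)):
    n,l,st,cc=cv2.connectedComponentsWithStats(((P[...,2]>lo)&(P[...,2]<hi)&m).astype(np.uint8))
    for i in range(1,n):
        if st[i,4]>5: print(nm,st[i],ray(*cc[i],zz,K))
q=arm.read_state()['tcp_rot']; Rt=R.from_quat([*q[1:],q[0]]).as_matrix(); print(Rt.round(3))
Kw=cal('wrist'); s=arm.read_state(); print('wrist cam in tool', Rt.T@(-Kw[3].T@Kw[4]-s['position']), (Kw[3]@Rt).round(3), Kw[0])
E
```

```text
handle (423.6159973144531, 115.52662658691406) (19.05543327331543, 112.90043640136719) 57.18513107299805
handle mean [0.42292315 0.11626115] 147.66723882496305
head (517.41259765625, 60.55089569091797) 36.86289978027344 [0.51953936 0.05611539]
bridge (556.2692260742188, -231.43692016601562) (137.61712646484375, 74.56844329833984) 78.68096923828125
fit [346 174   6   7  32] [ 0.54819528 -0.17470541  0.156     ]
fit [385 181   7   7  34] [ 0.52754671 -0.28004993  0.156     ]
sq [363 168  12  11  82] [ 0.56268244 -0.23265524  0.136     ]
[[-0.001  0.437  0.9  ]
 [-0.001  0.9   -0.437]
 [-1.    -0.002 -0.   ]]
wrist cam in tool [-0.14255281  0.00164071 -0.07681472] [[ 0.001  1.     0.001]
 [-0.298 -0.     0.954]
 [ 0.954 -0.001  0.298]] 307.0833409640679
```

Two red wrenches: the small one lies on the bench at top-view (185,227), with a handle of about 76 mm. The other lies in the rest at (255,215), with a handle of about 114 mm and a head of about 54 mm. The one in the rest fits the description, and the crop shows it lying in the saddles. The autoclave is at (367,178). Screw estimate: (0.562, -0.2325), yaw −11.2°.

carry_out(
  steps=[
    [0.08, -0.8, 0.965, 0, 0, 0],
    [0.08, -0.8, 0.965, 0, 0, 0],
    [0.08, -0.8, 0.965, 0, 0, 0],
    [0.08, -0.8, 0.965, 0, 0, 0],
    [0.08, -0.8, 0.965, 0, 0, 0],
  ],
  grip=100,
)

```text
clock: 0.52
position: [0.3289, 0.3445, 0.2187]
tcp_rot: [0.689, 0.158, 0.689, -0.158]
wrist_force: [0.4, -0.3, 0.8]
finger_gap: 0.0856
```

carry_out(
  steps=[
    [0.08, -0.8, 0.965, 0, 0, 0],
    [0.08, -0.8, 0.965, 0, 0, 0],
    [0.08, -0.8, 0.965, 0, 0, 0],
    [0.08, -0.8, 0.965, 0, 0, 0],
    [0.08, -0.8, 0.965, 0, 0, 0],
  ],
)

```text
clock: 0.93
position: [0.4068, 0.1732, 0.2069]
tcp_rot: [0.689, 0.158, 0.689, -0.158]
wrist_force: [1.4, -0.1, 0.1]
finger_gap: 0.0851
```

carry_out(
  steps=[
    [0.08, -0.8, 0.965, 0, 0, 0],
    [0.08, -0.8, 0.965, 0, 0, 0],
    [0, 0, 0, 0.65, 0, 0],
    [0, 0, 0, 0.65, 0, 0],
    [0, 0, 0, 0, 0, 0],
  ],
)

```text
clock: 1.35
position: [0.4377, 0.1057, 0.202]
tcp_rot: [0.678, 0.198, 0.679, -0.198]
wrist_force: [-0.7, -0.3, 0.3]
finger_gap: 0.0853
```

```bash
cat >> h.py <<'E'
def tool():
    s=arm.read_state(); q=s['tcp_rot']; return s,R.from_quat([*q[1:],q[0]]).as_matrix()
def goto(p,yaz=None):
    s,Rt=tool(); y=np.degrees(np.arctan2(Rt[1,1],Rt[0,1]))
    print('pos',s['position'].round(4),'yaz',y.round(2),'F',s['wrist_force'].round(2),'M',s['moment'].round(3),'gap',round(s['finger_gap'],4),'t',round(s['clock'],2),'q',s['joint_positions'].round(2),'down',Rt[:,0].round(4))
    if p is not None: print('shift units',(Rt.T@(np.array(p)-s['position'])/.03).round(3),'turn units', None if yaz is None else round(-(yaz-y)/5,3))
E
python3 - <<'E'
from h import *
goto([0.4377,0.1069,0.0433],57.6)
K=cal('wrist'); im,d=arm.read_camera('wrist'); cv2.imwrite('pics/w1.png',im); np.savez('w1.npz',im=im,d=d)
E
```

```text
pos [0.4377 0.1057 0.202 ] yaz 57.43 F [-0.74 -0.26  0.3 ] M [ 0.005  0.    -0.005] gap 0.0853 t 1.35 q [-0.03 -0.15  1.97  0.    1.33 -1.03] down [-1.1e-03  1.0e-04 -1.0e+00]
shift units [ 5.29   0.036 -0.017] turn units -0.034
```

View pics/w1.png

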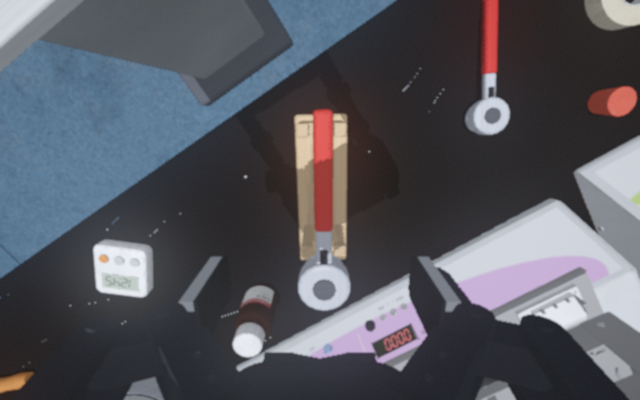

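```bash
cat > meas.py <<'E'
from h import *
z=np.load('w1.npz'); im,d=z['im'],z['d']; K=cal('wrist'); P=pts(d,K)
hsv=cv2.cvtColor(im,cv2.COLOR_BGR2HSV); H,S,V=cv2.split(hsv)
m=((H<8)|(H>172))&(S>140)&(V>60); m[:,:290]=0;m[:,360:]=0;m[250:]=0
w=np.array([ray(u,v,.0695,K)[:2] for v,u in np.argwhere(m)])
w=w[np.abs(P[m][:,2]-.0695)<.006]
c,s,a=cv2.minAreaRect((w*1000).astype(np.float32)); print('handle',np.round(c,1),np.round(s,1),a, 'depth z',np.median(P[m][:,2]))
e=np.linalg.svd(w-w.mean(0))[2][0]; print('ang',np.degrees(np.arctan2(e[1],e[0])), w.mean(0))
g=cv2.GaussianBlur(cv2.cvtColor(im,cv2.COLOR_BGR2GRAY),(0,0),1)
print(cv2.HoughCircles(g[240:320,280:370],cv2.HOUGH_GRADIENT,1,20,param1=100,param2=15,minRadius=8,maxRadius=32))
m=(np.abs(P[...,2]-.074)<.006)&(S<60); m[:245]=0;m[320:]=0;m[:,285:][:,70:]=0;m[:,:285]=0
print(m.sum()); w=P[m]; c,r=cv2.minEnclosingCircle((w[:,:2]*1000).astype(np.float32)); print('head',np.round(c,1),r,np.median(w,0))
E
python3 meas.py
```

```text
handle [424.5 119.9] [ 16.5 112. ] 58.14195251464844 depth z 0.06918314182783901
ang -31.898603084621346 [0.42123559 0.12176499]
[[[43.5 45.5 25.4]]]
2122
head [518.  65.] 37.18767166137695 [0.52026626 0.06147186 0.07287351]
```

```bash
python3 - <<'E'
from h import *
K=cal('wrist'); print(ray(323.5,285.5,.076,K)); Kt=cal('top')
z=np.load('top0.npz'); g=cv2.cvtColor(z['im'],cv2.COLOR_BGR2GRAY)[178:208,252:284]
c=cv2.HoughCircles(cv2.resize(g,None,fx=4,fy=4,interpolation=cv2.INTER_CUBIC),cv2.HOUGH_GRADIENT,1,40,param1=100,param2=15,minRadius=20,maxRadius=48);print(c)
for x,y,r in c[0][:3]: print(ray(252+(x-1.5)/4,178+(y-1.5)/4,.076,Kt),r/4*2.83)
zw=np.load('w1.npz')
P=pts(zw['d'],K); print('timer wrist',P[255:285,105:140].reshape(-1,3).mean(0)); 
Pt=pts(z['d'],Kt); print('timer top', Pt[228:238,336:346].reshape(-1,3).mean(0))
w=np.array([ray(u,v,.087,K) for u,v in [(248,343)]]); print('vial cap wrist',w, 'top',ray(301.5,189,.087,Kt))
E
```

```text
[0.5206019  0.05990945 0.076     ]
[[[61.5 57.5 35.8]
  [ 2.5 85.5 27.1]]]
[0.52447027 0.05343659 0.076     ] 25.328499
[0.50496825 0.0955932  0.076     ] 19.17325
timer wrist [ 0.40459952 -0.15125393  0.01833979]
timer top [ 0.40614806 -0.15820614  0.02851426]
vial cap wrist [[ 0.53031267 -0.03794165  0.087     ]] top [ 0.52961669 -0.04598092  0.087     ]
```

```bash
python3 - <<'E'
from h import *
z=np.load('scene0.npz'); im,d=z['im'],z['d']; K=cal('scene'); P=pts(d,K); Kt=cal('top')
hsv=cv2.cvtColor(im,cv2.COLOR_BGR2HSV); H,S,V=cv2.split(hsv)
m=((H<8)|(H>172))&(S>140)&(V>60)&(np.abs(P[...,2]-.0695)<.006)&(P[...,0]>.3)
w=np.array([ray(u,v,.0695,K)[:2] for v,u in np.argwhere(m)])
print(len(w)); c,s,a=cv2.minAreaRect((w*1000).astype(np.float32)); print('handle scene',np.round(c,1),np.round(s,1),a,w.mean(0))
def cen(lo,hi,box,extra=None):
    u0,u1,v0,v1=box; mm=np.zeros((400,640),bool); mm[v0:v1,u0:u1]=1
    mm&=(P[...,2]>lo)&(P[...,2]<hi)
    if extra is not None: mm&=extra
    vu=np.argwhere(mm).mean(0); return mm.sum(),ray(vu[1],vu[0],(lo+hi)/2,K)
print('sq',cen(.132,.140,(345,380,205,250)))
print('vial cap',cen(.083,.091,(300,330,190,212)))
print('timer',cen(.014,.026,(285,320,245,272),S<80), 'wrist/top .4046,-.1513 / .406,-.158')
print('head',cen(.071,.081,(283,310,178,205)))
E
```

```text
149
handle scene [422.6 114.5] [ 23.7 108.5] 58.53279113769531 [0.42352107 0.11476464]
sq (np.int64(71), array([ 0.5570687, -0.2343999,  0.136    ]))
vial cap (np.int64(58), array([ 0.53870511, -0.04187364,  0.087     ]))
timer (np.int64(339), array([ 0.40308581, -0.16182834,  0.02      ])) wrist/top .4046,-.1513 / .406,-.158
head (np.int64(116), array([0.52179152, 0.05150045, 0.076     ]))
```

The scene camera agrees with the top camera and the wrist camera is about 6 mm off in y, so I'll grasp where the tool stands now.

carry_out(
  steps=[
    [1, 0, 0, -0.1, 0, 0],
    [1, 0, 0, 0, 0, 0],
    [1, 0, 0, 0, 0, 0],
    [1, 0, 0, 0, 0, 0],
    [0.8, 0, 0, 0, 0, 0],
  ],
)

```text
clock: 1.82
position: [0.4364, 0.1071, 0.0563]
tcp_rot: [0.68, 0.193, 0.681, -0.193]
wrist_force: [0.2, 0.5, -0.3]
finger_gap: 0.0856
```

carry_out(
  steps=[
    [0.45, 0, 0, 0, 0, 0],
    [0, 0, 0, 0, 0, 0],
  ],
)

```text
clock: 1.98
position: [0.4344, 0.1071, 0.0417]
tcp_rot: [0.678, 0.193, 0.683, -0.194]
wrist_force: [-0.7, 0.2, -0.2]
finger_gap: 0.0849
```

carry_out(
  steps=[
    [0, 0, 0, 0, 0, 0],
    [0, 0, 0, 0, 0, 0],
    [0, 0, 0, 0, 0, 0],
    [0, 0, 0, 0, 0, 0],
    [0, 0, 0, 0, 0, 0],
  ],
  grip=0,
  grip_force=40,
)

```text
clock: 2.4
position: [0.4387, 0.1066, 0.046]
tcp_rot: [0.681, 0.194, 0.679, -0.194]
wrist_force: [0.3, -0.1, -0.2]
finger_gap: 0.0258
```

carry_out(
  steps=[
    [0, 0, 0, 0, 0, 0],
    [0, 0, 0, 0, 0, 0],
    [0, 0, 0, 0, 0, 0],
    [0, 0, 0, 0, 0, 0],
    [0, 0, 0, 0, 0, 0],
  ],
)

```text
clock: 2.82
position: [0.4388, 0.1066, 0.046]
tcp_rot: [0.681, 0.195, 0.679, -0.194]
wrist_force: [-1.1, 0.6, 6.8]
finger_gap: 0.017
```

```bash
python3 - <<'E'
from h import *
goto([0.4377,0.1069,0.0433],58)
E
```

```text
pos [0.4388 0.1066 0.046 ] yaz 58.11 F [-1.11  0.64  6.82] M [ 0.123  0.103 -0.015] gap 0.017 t 2.82 q [-0.03  0.08  2.08  0.    0.97 -1.04] down [ 1.9e-03  3.0e-04 -1.0e+00]
shift units [ 0.091 -0.013 -0.037] turn units 0.021
```

carry_out(
  steps=[
    [-0.3, 0, 0, 0, 0, 0],
    [-0.7, 0, 0, 0, 0, 0],
    [-1, 0, 0, 0, 0, 0],
    [-1, 0, 0, 0, 0, 0],
    [-1, 0, 0, 0, 0, 0],
  ],
  grip=0,
  grip_force=100,
)

```text
clock: 3.23
position: [0.4363, 0.1065, 0.1655]
tcp_rot: [0.679, 0.194, 0.681, -0.195]
wrist_force: [-0.3, 0.6, -3.2]
finger_gap: 0.0158
```

carry_out(
  steps=[
    [-0.9, 0, 0, 0, 0, 0],
    [0, 0, 0, 0, 0, 0],
    [0, 0, 0, 0, 0, 0],
  ],
)

```text
clock: 3.48
position: [0.4382, 0.1064, 0.1928]
tcp_rot: [0.681, 0.194, 0.679, -0.194]
wrist_force: [-0.3, 0.1, -4.7]
finger_gap: 0.0162
```

```bash
python3 - <<'E'
from h import *
goto([0.4748,-0.2807,0.195],118.8)
im,d=arm.read_camera('scene'); np.savez('scene1.npz',im=im,d=d)
im2,d2=arm.read_camera('top'); np.savez('top1.npz',im=im2,d=d2)
cv2.imwrite('pics/lift.png',np.hstack([cv2.resize(im[100:250,200:350],None,fx=2.6,fy=2.6),cv2.resize(im2[130:280,190:340],None,fx=2.6,fy=2.6)]))
E
```

```text
pos [0.4382 0.1064 0.1928] yaz 58.11 F [-0.31  0.12 -4.7 ] M [0.066 0.114 0.009] gap 0.0162 t 3.48 q [-0.03 -0.14  1.98 -0.    1.3  -1.04] down [ 2.1e-03 -1.0e-04 -1.0e+00]
shift units [ -0.069 -10.313   7.853] turn units -12.138
```

View pics/lift.png

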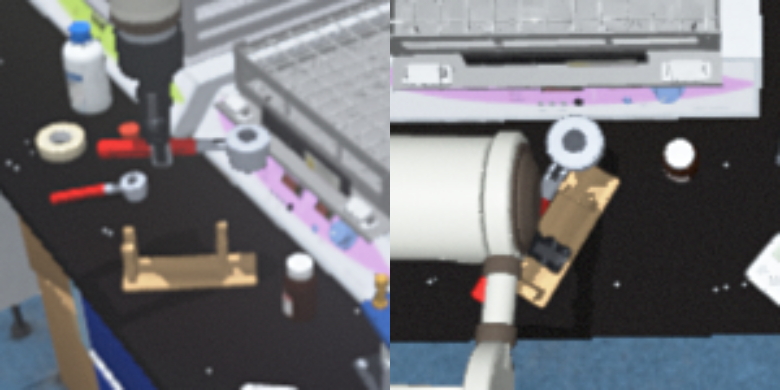

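```bash
cat > head.py <<'E'
from h import *
def head(npz,u,v,zc,r0=(8,13)):
    K=cal('top'); z=np.load(npz); g=cv2.cvtColor(z['im'],cv2.COLOR_BGR2GRAY); P=pts(z['d'],K)
    u0,v0=u-20,v-20; G=cv2.resize(g[v0:v0+40,u0:u0+40],None,fx=4,fy=4,interpolation=cv2.INTER_CUBIC)
    c=cv2.HoughCircles(G,cv2.HOUGH_GRADIENT,1,40,param1=100,param2=12,minRadius=r0[0]*4,maxRadius=r0[1]*4)[0]
    for x,y,r in c[:2]:
        uu,vv=u0+(x-1.5)/4,v0+(y-1.5)/4
        print('circ',uu.round(1),vv.round(1),'r mm',(r/4*(1.131-zc)/K[0]*1000).round(1),'xy',ray(uu,vv,zc,K).round(4))
    p=P[v0:v0+40,u0:u0+40].reshape(-1,3); p=p[np.abs(p[:,2]-zc)<.008]
    print('depth z med',np.median(p[:,2]).round(4),len(p))
    return
E
python3 - <<'E'
from head import *
head('top1.npz',261,185,.223)
head('top0.npz',267,192,.076)
s,Rt=tool(); print('expected head', s['position']+Rt[:,2]*.1)
E
```

```text
circ 260.8 183.8 r mm 26.0 xy [0.5226 0.0512 0.223 ]
circ 260.8 202.8 r mm 20.7 xy [0.4751 0.0512 0.223 ]
depth z med 0.2174 287
circ 267.0 192.0 r mm 25.9 xy [0.5245 0.0534 0.076 ]
depth z med 0.0727 314
expected head [0.52113607 0.05367785 0.18952318]
```

carry_out(
  steps=[
    [0, -0.5, 0.4, 0, 0, 0],
    [0, -0.94, 0.71, 0, 0, 0],
    [0, -0.94, 0.71, 0, 0, 0],
    [0, -0.94, 0.71, 0, 0, 0],
    [0, -0.94, 0.71, 0, 0, 0],
  ],
)

```text
clock: 4.0
position: [0.4511, -0.0542, 0.1893]
tcp_rot: [0.678, 0.194, 0.682, -0.194]
wrist_force: [1.1, -0.0, -3.7]
finger_gap: 0.016
```

carry_out(
  steps=[
    [0, -0.94, 0.71, 0, 0, 0],
    [0, -0.94, 0.71, 0, 0, 0],
    [0, -0.94, 0.71, 0, 0, 0],
    [0, -0.94, 0.71, 0, 0, 0],
    [0, -0.94, 0.71, 0, 0, 0],
  ],
)

```text
clock: 4.42
position: [0.4671, -0.23, 0.189]
tcp_rot: [0.678, 0.195, 0.682, -0.194]
wrist_force: [0.3, 0.3, -2.7]
finger_gap: 0.0161
```

carry_out(
  steps=[
    [0, -0.94, 0.71, 0, 0, 0],
    [0, -0.35, 0.33, -0.5, 0, 0],
    [0, 0, 0, -1, 0, 0],
    [0, 0, 0, -1, 0, 0],
    [0, 0, 0, -1, 0, 0],
  ],
)

```text
clock: 4.83
position: [0.4732, -0.278, 0.1886]
tcp_rot: [0.7, 0.089, 0.704, -0.086]
wrist_force: [-0.4, 0.3, -4.4]
finger_gap: 0.0159
```

carry_out(
  steps=[
    [0, 0, 0, -1, 0, 0],
    [0, 0, 0, -1, 0, 0],
    [0, 0, 0, -1, 0, 0],
    [0, 0, 0, -1, 0, 0],
    [0, 0, 0, -1, 0, 0],
  ],
)

```text
clock: 5.25
position: [0.4734, -0.2775, 0.1887]
tcp_rot: [0.702, -0.065, 0.705, 0.068]
wrist_force: [0.4, -0.3, -4.2]
finger_gap: 0.0161
```

carry_out(
  steps=[
    [0, 0, 0, -1, 0, 0],
    [0, 0, 0, -1, 0, 0],
    [0, 0, 0, -1, 0, 0],
    [0, 0, 0, -0.6, 0, 0],
    [0, 0, 0, 0, 0, 0],
  ],
)

```text
clock: 5.67
position: [0.4735, -0.2776, 0.189]
tcp_rot: [0.684, -0.174, 0.686, 0.177]
wrist_force: [-0.5, 0.5, -2.9]
finger_gap: 0.0158
```

```bash
python3 - <<'E'
from head import *
goto([0.473,-0.2816,0.1928],118.8)
im2,d2=arm.read_camera('top'); np.savez('top2.npz',im=im2,d=d2)
im,d=arm.read_camera('scene'); np.savez('scene2.npz',im=im,d=d)
cv2.imwrite('pics/pre.png',np.hstack([cv2.resize(im[160:280,300:420],None,fx=3.2,fy=3.2),cv2.resize(im2[120:240,310:430],None,fx=3.2,fy=3.2)]))
head('top2.npz',369,172,.223)
s,Rt=tool(); print('expected head', s['position']+Rt[:,2]*.102)
E
```

```text
pos [ 0.4735 -0.2776  0.189 ] yaz 118.69 F [-0.53  0.48 -2.89] M [-0.115  0.108 -0.027] gap 0.0158 t 5.67 q [-0.75  0.13  1.71 -0.    1.3  -2.82] down [-0.0043  0.0035 -1.    ]
shift units [-0.128 -0.11  -0.079] turn units -0.022
circ 371.8 168.2 r mm 26.7 xy [ 0.5571 -0.2263  0.223 ]
circ 363.2 178.5 r mm 28.1 xy [ 0.5313 -0.204   0.223 ]
depth z med 0.2165 161
expected head [ 0.56353924 -0.22921894  0.18970612]
```

View pics/pre.png

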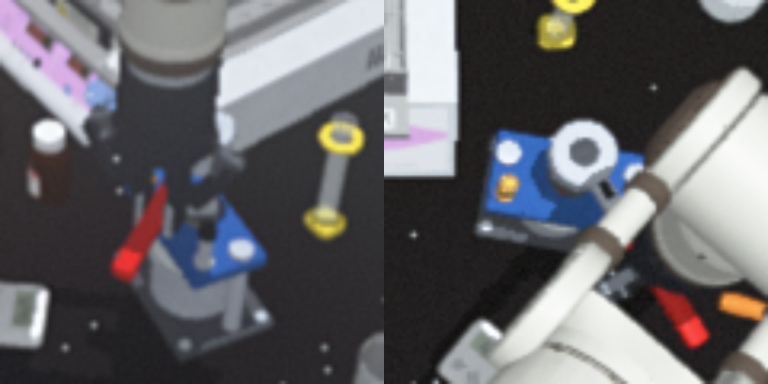

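```bash
python3 - <<'E'
from h import *
K=cal('top')
print('proj exp',proj([.5635,-.2292,.2195],K),proj([.5635,-.2292,.2055],K))
for f,u,v,hz in (('top0.npz',267,192,.076),('top1.npz',261,184,.223),('top2.npz',372,168,.2195)):
    z=np.load(f); P=pts(z['d'],K); g=cv2.cvtColor(z['im'],cv2.COLOR_BGR2GRAY)
    m=np.zeros(g.shape,bool); m[v-14:v+15,u-14:u+15]=1
    dk=m.copy(); dk[:]=0; dk[v-6:v+7,u-6:u+7]=1
    G=g.astype(float); w=np.clip(170-G,0,60)*dk
    vv,uu=np.mgrid[:400,:640]; a,b=(w*uu).sum()/w.sum(),(w*vv).sum()/w.sum()
    hm=m&(P[...,2]>hz-.02)&(P[...,2]<hz+.02); q=np.argwhere(hm)
    (c,s,an)=cv2.fitEllipse(cv2.findContours(hm.astype(np.uint8),0,2)[0][0])
    print(f,'dark',a.round(2),b.round(2),ray(a,b,hz,K).round(4),'ell',np.round(c,1),np.round(s,1),ray(*c,hz-.004,K).round(4))
    print(g[v-6:v+7,u-12:u+13:2])
E
```

```text
proj exp (np.float64(372.5713078475087), np.float64(166.0237056519847)) (np.float64(371.68789049914596), np.float64(167.23399547269773))
top0.npz dark 266.99 191.68 [0.5254 0.0535 0.076 ] ell [265.8 194.6] [18.  25.9] [0.5175 0.0575 0.072 ]
[[ 34  31  55 221 238 237 238 239 240 218  64  29  27]
 [ 35  30 100 235 236 238 232 237 240 242 130  26  33]
 [ 30  33 156 237 236 220 130 212 241 243 204  33  28]
 [ 33  45 237 238 232 125  96 133 238 241 218  47  31]
 [ 29  44 231 237 223 101 102 102 191 241 237  83  30]
 [ 27  50 228 237 193 102 105 100 169 241 242  80  29]
 [ 33  60 231 237 177 103 105 104 166 242 242  82  32]
 [ 30  54 227 238 200 103 106 103 174 241 238  94  34]
 [ 33  42 226 238 228 107 105 112 222 242 233  85  30]
 [ 35  40 227 238 239 153 132 162 242 243 224  62  30]
 [ 32  36 185 237 239 235 222 241 241 243 197  40  30]
 [ 37  51 219 233 239 241 242 242 242 238 129  30  30]
 [111  96 221 219 240 242 242 241 243 217 110  61  27]]
top1.npz dark 260.33 183.77 [0.5226 0.0522 0.223 ] ell [260.3 185.6] [19.7 26.1] [0.5185 0.0528 0.219 ]
[[ 30  53 215 233 232 234 230 235 234 2
[... 802 characters left out ...]
34 235 230 231 231 234 236 210  40  31]
 [ 81 182 229 233 235 173 122 157 232 235 237  84  31]
 [100 155 234 234 218 109  95 102 189 234 237 124  30]
 [ 99 156 236 235 137  96  98  98 154 235 236 167  29]
 [ 93 177 233 235 115 101 102 104 121 233 235 204  33]
 [ 74 186 235 234 115 104 106 103 108 234 235 208  66]
 [ 73 184 237 236 127 104 103 101 126 235 235 208 103]
 [ 73 157 238 235 146 104 100 103 143 237 234 204 105]
 [ 67 145 236 236 224 113 101 104 180 237 236 178 105]
 [ 70 135 229 237 236 177 121 152 236 238 231 132 105]
 [ 64 115 219 237 235 236 203 235 238 222 149 108 110]
 [ 62 100 208 236 236 237 234 237 220 146 132 106 112]
 [ 64  91 150 228 236 235 236 219 149 139 125 104 130]]
```

carry_out(
  steps=[
    [0.33, -0.138, 0, 0, 0, 0],
    [0.5, 0, 0, 0, 0, 0],
    [0.35, 0, 0, 0, 0, 0],
    [0.1, 0, 0, 0, 0, 0],
    [0, 0, 0, 0, 0, 0],
  ],
)

```text
clock: 6.18
position: [0.4759, -0.2815, 0.1515]
tcp_rot: [0.684, -0.173, 0.686, 0.176]
wrist_force: [0.3, 0.2, -3.4]
finger_gap: 0.0159
```

carry_out(
  steps=[
    [0.05, 0, 0, 0, 0, 0],
    [0.05, 0, 0, 0, 0, 0],
    [0.05, 0, 0, 0, 0, 0],
    [0, 0, 0, 0, 0, 0],
  ],
)

```text
clock: 6.52
position: [0.477, -0.2824, 0.1493]
tcp_rot: [0.685, -0.175, 0.685, 0.175]
wrist_force: [1.5, -0.2, -3.4]
finger_gap: 0.016
```

```bash
python3 - <<'E'
from h import *
goto([0.4748,-0.2807,0.133],118.8)
E
```

```text
pos [ 0.477  -0.2824  0.1493] yaz 118.61 F [ 1.45 -0.21 -3.37] M [-0.052  0.144 -0.018] gap 0.016 t 6.52 q [-0.75  0.18  1.74 -0.    1.22 -2.82] down [ 3.e-04 -4.e-04 -1.e+00]
shift units [ 0.544  0.085 -0.036] turn units -0.037
```

carry_out(
  steps=[
    [0, 0.06, -0.03, 0, 0, 0],
    [0, 0, 0, 0, 0, 0],
    [0, 0, 0, 0, 0, 0],
    [0, 0, 0, 0, 0, 0],
  ],
)

```text
clock: 6.85
position: [0.4752, -0.2812, 0.1493]
tcp_rot: [0.685, -0.175, 0.685, 0.175]
wrist_force: [0.0, -0.3, -3.8]
finger_gap: 0.0158
```

```bash
cat >> h.py <<'E'
def dark(n=None,hz=None,L=.1):
    s,Rt=tool(); K=cal('top'); im,d=arm.read_camera('top'); g=cv2.cvtColor(im,cv2.COLOR_BGR2GRAY).astype(float)
    e=s['position']+Rt[:,2]*L-Rt[:,0]*.030; 
    if hz is not None: e[2]=hz
    u,v=proj(e,K); vv,uu=np.mgrid[:400,:640]
    for _ in range(4):
        w=np.clip(170-g,0,60)*(np.hypot(uu-u,vv-v)<6.3); u,v=(w*uu).sum()/w.sum(),(w*vv).sum()/w.sum()
    c=ray(u,v,e[2],K); print('head exp',e.round(4),'cam',c.round(4),'px',round(u,1),round(v,1),'d',((c-e)*1000).round(1)); return im
E
python3 - <<'E'
from h import *
goto([0.4748,-0.2807,0.133],118.8)
dark()
E
```

```text
pos [ 0.4752 -0.2812  0.1493] yaz 118.61 F [ 0.02 -0.33 -3.84] M [-0.054  0.101  0.01 ] gap 0.0158 t 6.85 q [-0.75  0.18  1.74  0.    1.22 -2.82] down [ 3.e-04 -2.e-04 -1.e+00]
shift units [ 0.543  0.022 -0.005] turn units -0.038
head exp [ 0.563  -0.2333  0.1793] cam [ 0.5626 -0.232   0.1793] px 371.2 169.7 d [-0.4  1.4  0. ]
```

carry_out(
  steps=[
    [0.1, 0, 0, 0, 0, 0],
    [0.1, 0, 0, 0, 0, 0],
    [0.05, 0, 0, 0, 0, 0],
    [0, 0, 0, 0, 0, 0],
    [0, 0, 0, 0, 0, 0],
  ],
)

```text
clock: 7.32
position: [0.4754, -0.2811, 0.1415]
tcp_rot: [0.685, -0.175, 0.685, 0.175]
wrist_force: [1.1, 1.1, -3.6]
finger_gap: 0.016
```

carry_out(
  steps=[
    [0.05, 0, 0, 0, 0, 0],
    [0.05, 0, 0, 0, 0, 0],
    [0, 0, 0, 0, 0, 0],
  ],
)

```text
clock: 7.57
position: [0.4753, -0.2812, 0.1385]
tcp_rot: [0.685, -0.175, 0.685, 0.175]
wrist_force: [2.6, 0.6, -2.8]
finger_gap: 0.016
```

carry_out(
  steps=[
    [0.05, 0, 0, 0, 0, 0],
    [0.05, 0, 0, 0, 0, 0],
    [0, 0, 0, 0, 0, 0],
  ],
)

```text
clock: 7.82
position: [0.4753, -0.2811, 0.1354]
tcp_rot: [0.685, -0.175, 0.685, 0.175]
wrist_force: [2.1, -0.1, -2.1]
finger_gap: 0.016
```

```bash
python3 - <<'E'
from h import *
goto([0.4752,-0.2812,0.133],118.8)
dark()
E
```

```text
pos [ 0.4753 -0.2811  0.1354] yaz 118.6 F [ 2.1  -0.06 -2.14] M [-0.046 -0.383 -0.132] gap 0.016 t 7.82 q [-0.75  0.19  1.76  0.    1.19 -2.82] down [ 3.e-04  0.e+00 -1.e+00]
shift units [ 0.08   0.    -0.005] turn units -0.039
head exp [ 0.5631 -0.2333  0.1654] cam [ 0.5633 -0.2322  0.1654] px 370.4 170.6 d [ 0.2  1.1 -0. ]
```

carry_out(
  steps=[
    [0.05, 0, 0, 0, 0, 0],
    [0.05, 0, 0, 0, 0, 0],
    [0, 0, 0, 0, 0, 0],
  ],
)

```text
clock: 8.12
position: [0.4753, -0.2813, 0.1328]
tcp_rot: [0.685, -0.175, 0.685, 0.175]
wrist_force: [1.1, 0.5, -0.2]
finger_gap: 0.0163
```

carry_out(
  steps=[
    [0.05, 0, 0, 0, 0, 0],
    [0, 0, 0, 0, 0, 0],
  ],
)

```text
clock: 8.28
position: [0.4754, -0.2815, 0.1317]
tcp_rot: [0.685, -0.175, 0.685, 0.174]
wrist_force: [-1.1, 0.2, 3.5]
finger_gap: 0.016
```

```bash
python3 - <<'E'
from h import *
goto([0.4752,-0.2812,0.133],118.8)
im=dark()
i2,d=arm.read_camera('scene')
cv2.imwrite('pics/seat.png',np.hstack([cv2.resize(i2[180:280,310:410],None,fx=3.9,fy=3.9,interpolation=2),cv2.resize(im[120:220,320:420],None,fx=3.9,fy=3.9,interpolation=2)]))
E
```

```text
pos [ 0.4754 -0.2815  0.1317] yaz 118.62 F [-1.12  0.16  3.54] M [ 0.343 -0.22   0.068] gap 0.016 t 8.28 q [-0.75  0.2   1.76 -0.    1.19 -2.82] down [ 4.e-04 -7.e-04 -1.e+00]
shift units [-0.044  0.012 -0.   ] turn units -0.037
head exp [ 0.5631 -0.2336  0.1617] cam [ 0.5632 -0.2329  0.1617] px 370.5 170.9 d [ 0.   0.7 -0. ]
```

View pics/seat.png

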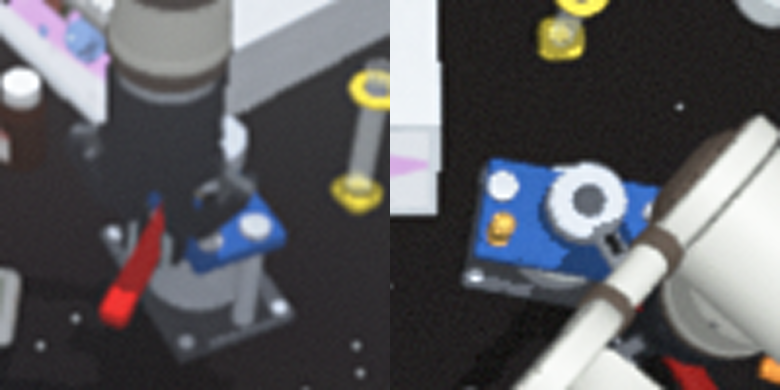

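```bash
cat >> h.py <<'E'
def capz():
    s,Rt=tool(); K=cal('top'); zs=[]
    e=s['position']+Rt[:,2]*.1-Rt[:,0]*.030; u,v=map(int,np.round(proj(e,K)))
    for _ in range(3):
        P=pts(arm.read_camera('top')[1],K)
        vv,uu=np.mgrid[:400,:640]; m=np.hypot(uu-u,vv-v)<7; zs.append(np.median(P[m][:,2]))
    vv,uu=np.mgrid[:400,:640]
    B=P[150:200,335:400,2]; b=B[(B>.104)&(B<.116)]
    print('capz',np.round(zs,4),'bridge z',np.median(b).round(4))
E
python3 - <<'E'
from h import *
capz()
K=cal('top')
for f,u,v in (('top0.npz',267,192),('top1.npz',260,184),('top2.npz',372,167)):
    P=pts(np.load(f)['d'],K); vv,uu=np.mgrid[:400,:640]; m=np.hypot(uu-u,vv-v)<7; print(f,np.median(P[m][:,2]))
E
```

```text
capz [0.1612 0.1612 0.1613] bridge z 0.1098
top0.npz 0.07367502278950819
top1.npz 0.21788220143327633
top2.npz 0.21637126145948354
```

Cap height reads 163.5 mm after correcting for the rest reading; fully seated is 163. It appears to have entered. I'll start the clockwise stroke with a light push.

carry_out(
  steps=[
    [0.04, 0.145, 0.003, 0.5, 0, 0],
    [0, 0.145, 0.003, 0.5, 0, 0],
    [0, 0.29, 0.0127, 1, 0, 0],
    [0, 0.29, 0.0127, 1, 0, 0],
    [0, 0, 0, 0, 0, 0],
  ],
)

```text
clock: 8.95
position: [0.4655, -0.2568, 0.1308]
tcp_rot: [0.702, -0.083, 0.702, 0.082]
wrist_force: [-3.4, -2.1, 7.8]
finger_gap: 0.016
```

```bash
cat >> h.py <<'E'
def torque(c=(.5631,-.2335)):
    s,Rt=tool(); F=s['wrist_force']; p=s['position']; r=p[:2]-np.array(c); rr=np.hypot(*r)
    y=np.degrees(np.arctan2(Rt[1,1],Rt[0,1])); T=r[0]*F[1]-r[1]*F[0]+s['moment'][2]
    print('t',round(s['clock'],2),'r',rr.round(4),'theta off front',round(y+90-168.8,1),'pos ang',round(np.degrees(np.arctan2(r[1],r[0]))%360-168.8,1),'F tool',(Rt.T@F).round(1),'Mz',s['moment'].round(2),'T',T.round(3),'z',p[2].round(4),'q6',s['joint_positions'][5].round(2),'down',Rt[:,0].round(3))
E
python3 - <<'E'
from h import *
torque(); capz(); dark()
E
```

```text
t 8.95 r 0.1003 theta off front 24.7 pos ang 24.6 F tool [-7.8 -1.3 -3.8] Mz [-0.14  0.01  0.18] T 0.307 z 0.1308 q6 -2.54 down [-0.    -0.002 -1.   ]
capz [0.1612 0.1612 0.1615] bridge z 0.1098
head exp [ 0.5629 -0.2338  0.1608] cam [ 0.5633 -0.233   0.1608] px 370.4 170.9 d [0.4 0.8 0. ]
```

carry_out(
  steps=[
    [0, 0.29, 0.0127, 1, 0, 0],
    [0, 0.29, 0.0127, 1, 0, 0],
    [0, 0.29, 0.0127, 1, 0, 0],
    [0, 0.29, 0.0127, 1, 0, 0],
    [0, 0, -0.02, 0, 0, 0],
  ],
)

```text
clock: 9.57
position: [0.4629, -0.2216, 0.1307]
tcp_rot: [0.706, 0.04, 0.706, -0.041]
wrist_force: [-4.1, 0.4, 7.8]
finger_gap: 0.0162
```

carry_out(
  steps=[
    [0, 0.29, 0.0127, 1, 0, 0],
    [0, 0.29, 0.0127, 1, 0, 0],
    [0, 0.29, 0.0127, 1, 0, 0],
    [0, 0.29, 0.0127, 1, 0, 0],
    [0, 0, 0, 0, 0, 0],
  ],
)

```text
clock: 9.98
position: [0.4726, -0.1877, 0.1305]
tcp_rot: [0.688, 0.162, 0.689, -0.162]
wrist_force: [-7.8, 1.7, 8.4]
finger_gap: 0.016
```

```bash
python3 - <<'E'
from h import *
torque(); capz(); dark()
E
```

```text
t 9.98 r 0.1014 theta off front -15.3 pos ang -15.6 F tool [-8.4 -2.  -7.8] Mz [0.03 0.39 0.06] T 0.265 z 0.1305 q6 -1.72 down [-0.002  0.    -1.   ]
capz [0.473  0.473  0.4732] bridge z 0.1103
head exp [ 0.562  -0.2326  0.1603] cam [nan nan nan] px nan nan d [nan nan nan]h.py:31: RuntimeWarning: invalid value encountered in scalar divide
  w=np.clip(170-g,0,60)*(np.hypot(uu-u,vv-v)<6.3); u,v=(w*uu).sum()/w.sum(),(w*vv).sum()/w.sum()
```

carry_out(
  steps=[
    [0, 0.29, -0.02, 1, 0, 0],
    [0, 0.29, -0.005, 1, 0, 0],
    [0, 0.29, 0.0127, 1, 0, 0],
    [0, 0.29, 0.0127, 1, 0, 0],
    [0, 0.29, 0.0127, 1, 0, 0],
  ],
)

```text
clock: 10.6
position: [0.4992, -0.1536, 0.1307]
tcp_rot: [0.637, 0.308, 0.637, -0.307]
wrist_force: [-0.4, 4.6, 7.1]
finger_gap: 0.0161
```

carry_out(
  steps=[
    [0, 0, 0, 0, 0, 0],
    [0, 0, 0, 0, 0, 0],
  ],
)

```text
clock: 10.77
position: [0.4991, -0.1537, 0.1306]
tcp_rot: [0.638, 0.306, 0.637, -0.306]
wrist_force: [-2.2, 5.0, 7.0]
finger_gap: 0.016
```

```bash
python3 - <<'E'
from h import *
torque()
E
```

```text
t 10.77 r 0.1023 theta off front -40.1 pos ang -40.1 F tool [-7.   1.4 -5.2] Mz [ 0.19 -0.1   0.33] T 0.19 z 0.1306 q6 -1.21 down [ 0.  0. -1.]
```

carry_out(
  steps=[
    [0, -0.29, 0.0127, -1, 0, 0],
    [0, -0.29, 0.0127, -1, 0, 0],
    [0, -0.29, 0.0127, -1, 0, 0],
    [0, -0.29, 0.0127, -1, 0, 0],
    [0, -0.29, 0.0127, -1, 0, 0],
  ],
)

```text
clock: 11.18
position: [0.4723, -0.1886, 0.1309]
tcp_rot: [0.69, 0.159, 0.688, -0.16]
wrist_force: [-0.0, 1.0, 4.4]
finger_gap: 0.0157
```

carry_out(
  steps=[
    [0, -0.29, 0.0127, -1, 0, 0],
    [0, -0.29, 0.0127, -1, 0, 0],
    [0, -0.29, 0.0127, -1, 0, 0],
    [0, 0, 0, 0, 0, 0],
  ],
)

```text
clock: 11.52
position: [0.4638, -0.214, 0.1308]
tcp_rot: [0.705, 0.069, 0.703, -0.07]
wrist_force: [1.3, 3.4, 5.2]
finger_gap: 0.0158
```

```bash
python3 - <<'E'
from h import *
torque()
E
```

```text
t 11.52 r 0.1012 theta off front -0.1 pos ang 0.1 F tool [-5.2  3.6  0.6] Mz [ 0.29 -0.82  0.26] T -0.101 z 0.1308 q6 -2.04 down [ 0.002 -0.001 -1.   ]
```

carry_out(
  steps=[
    [0.02, -0.29, 0.0127, -1, 0, 0],
    [0, -0.29, 0.0127, -1, 0, 0],
    [0, -0.29, 0.0127, -1, 0, 0],
    [0, -0.29, 0.0127, -1, 0, 0],
    [0, 0, 0, 0, 0, 0],
  ],
)

```text
clock: 11.93
position: [0.4635, -0.2487, 0.1305]
tcp_rot: [0.706, -0.054, 0.704, 0.053]
wrist_force: [1.2, 2.4, 5.9]
finger_gap: 0.0161
```

carry_out(
  steps=[
    [0, -0.29, 0.0127, -1, 0, 0],
    [0, -0.29, 0.0127, -1, 0, 0],
    [0, -0.29, 0.0127, -1, 0, 0],
    [0, -0.29, 0.0127, -1, 0, 0],
    [0, 0, 0, 0, 0, 0],
  ],
)

```text
clock: 12.35
position: [0.4751, -0.2817, 0.1306]
tcp_rot: [0.686, -0.176, 0.684, 0.174]
wrist_force: [0.4, -0.4, 5.8]
finger_gap: 0.0159
```

```bash
python3 - <<'E'
from h import *
torque();capz();dark()
E
```

```text
t 12.35 r 0.1003 theta off front 39.8 pos ang 39.9 F tool [-5.8 -0.5  0.1] Mz [ 0.4  -0.79 -0.03] T 0.02 z 0.1306 q6 -2.83 down [ 0.004 -0.002 -1.   ]
capz [0.1609 0.1609 0.1612] bridge z 0.1099
head exp [ 0.5627 -0.2334  0.1608] cam [ 0.5629 -0.2331  0.1608] px 370.5 171.1 d [0.2 0.3 0. ]
```

carry_out(
  steps=[
    [0.02, 0.29, 0.0127, 1, 0, 0],
    [0, 0.29, 0.0127, 1, 0, 0],
    [0, 0.29, 0.0127, 1, 0, 0],
    [0, 0.29, 0.0127, 1, 0, 0],
    [0, 0.29, 0.0127, 1, 0, 0],
  ],
)

```text
clock: 12.97
position: [0.4624, -0.2392, 0.1301]
tcp_rot: [0.708, -0.021, 0.706, 0.019]
wrist_force: [-0.2, -0.6, 6.5]
finger_gap: 0.0165
```

carry_out(
  steps=[
    [0, 0.29, 0.0127, 1, 0, 0],
    [0, 0.29, 0.0127, 1, 0, 0],
    [0, 0.29, 0.0127, 1, 0, 0],
    [0, 0, 0, 0, 0, 0],
  ],
)

```text
clock: 13.3
position: [0.4641, -0.2123, 0.13]
tcp_rot: [0.704, 0.071, 0.703, -0.073]
wrist_force: [-3.0, -0.4, 7.8]
finger_gap: 0.0158
```

```bash
python3 - <<'E'
from h import *
torque()
E
```

```text
t 13.3 r 0.1012 theta off front -0.5 pos ang -0.9 F tool [-7.8 -1.  -2.9] Mz [-0.31 -0.37  0.03] T 0.128 z 0.13 q6 -2.03 down [ 0.002 -0.002 -1.   ]
```

carry_out(
  steps=[
    [0, 0.116, 0, 0.4, 0, 0],
    [0, 0.116, 0, 0.4, 0, 0],
    [0, 0.116, 0, 0.4, 0, 0],
    [0, 0.116, 0, 0.4, 0, 0],
    [0, 0, 0, 0, 0, 0],
  ],
)

```text
clock: 13.72
position: [0.4676, -0.1993, 0.13]
tcp_rot: [0.698, 0.119, 0.696, -0.121]
wrist_force: [-2.2, -0.4, 8.0]
finger_gap: 0.0165
```

```bash
python3 - <<'E'
from h import *
torque()
E
```

```text
t 13.72 r 0.1015 theta off front -8.3 pos ang -8.5 F tool [-8.  -1.1 -1.9] Mz [-0.17 -0.52  0.29] T 0.408 z 0.13 q6 -1.87 down [ 0.002 -0.002 -1.   ]
```

carry_out(
  steps=[
    [0, 0.116, 0, 0.4, 0, 0],
    [0, 0.116, 0, 0.4, 0, 0],
    [0, 0.116, 0, 0.4, 0, 0],
    [0, 0, 0, 0, 0, 0],
  ],
)

```text
clock: 14.05
position: [0.4714, -0.1895, 0.1299]
tcp_rot: [0.69, 0.156, 0.689, -0.157]
wrist_force: [-1.5, 1.2, 7.6]
finger_gap: 0.0161
```

```bash
cat >> h.py <<'E'
def T3(n=4,c=(.5631,-.2335)):
    T=[]
    for i in range(n):
        s,Rt=tool(); F=s['wrist_force']; r=s['position'][:2]-np.array(c); T.append((r[0]*F[1]-r[1]*F[0],s['moment'][2]))
        if i<n-1: arm.read_camera('top')
    T=np.array(T); print('Ts',T.sum(1).round(2),'mean F,M',T.mean(0).round(3)); torque()
E
python3 - <<'E'
from h import *
T3()
E
```

```text
Ts [0.24 0.22 0.21 0.39] mean F,M [-0.102  0.369]
t 14.2 r 0.1017 theta off front -14.3 pos ang -14.3 F tool [-8.2  0.3 -1.8] Mz [-0.06 -0.55  0.42] T 0.388 z 0.1299 q6 -1.75 down [ 0.002 -0.002 -1.   ]
```

carry_out(
  steps=[
    [0, 0.12, 0, 0.4, 0, 0],
    [0, 0.12, 0, 0.4, 0, 0],
    [0, 0.12, 0, 0.4, 0, 0],
    [0, 0, 0, 0, 0, 0],
  ],
)

```text
clock: 14.53
position: [0.4764, -0.18, 0.13]
tcp_rot: [0.681, 0.192, 0.68, -0.193]
wrist_force: [-1.9, 1.4, 8.7]
finger_gap: 0.0162
```

```bash
python3 -c "
from h import *
T3()"
```

```text
Ts [0.29 0.22 0.25 0.26] mean F,M [-0.07   0.327]
t 14.68 r 0.1019 theta off front -20.3 pos ang -20.4 F tool [-7.1  0.7 -1.6] Mz [-0.2  -0.57  0.34] T 0.263 z 0.1299 q6 -1.62 down [ 0.002 -0.002 -1.   ]
```

carry_out(
  steps=[
    [0, 0.12, 0, 0.4, 0, 0],
    [0, 0.12, 0, 0.4, 0, 0],
    [0, 0.12, 0, 0.4, 0, 0],
    [0, 0, 0, 0, 0, 0],
  ],
)

```text
clock: 15.02
position: [0.4824, -0.171, 0.13]
tcp_rot: [0.67, 0.227, 0.669, -0.228]
wrist_force: [-2.1, 1.1, 7.6]
finger_gap: 0.016
```

```bash
python3 -c "
from h import *
T3(3)"
```

```text
Ts [0.29 0.26 0.25] mean F,M [-0.021  0.286]
t 15.12 r 0.1021 theta off front -26.3 pos ang -26.4 F tool [-8.4  0.5 -2.2] Mz [-0.22 -0.54  0.3 ] T 0.246 z 0.13 q6 -1.49 down [ 0.002 -0.002 -1.   ]
```

carry_out(
  steps=[
    [0, 0.12, 0, 0.4, 0, 0],
    [0, 0.12, 0, 0.4, 0, 0],
    [0, 0.12, 0, 0.4, 0, 0],
    [0, 0, 0, 0, 0, 0],
  ],
)

```text
clock: 15.45
position: [0.4892, -0.1628, 0.13]
tcp_rot: [0.658, 0.262, 0.656, -0.263]
wrist_force: [-1.3, 1.7, 8.3]
finger_gap: 0.0161
```

```bash
python3 -c "
from h import *
T3(3)"
```

```text
Ts [0.2  0.25 0.19] mean F,M [-0.009  0.222]
t 15.55 r 0.1023 theta off front -32.3 pos ang -32.4 F tool [-7.2  0.1 -1.7] Mz [-0.37 -0.41  0.21] T 0.193 z 0.13 q6 -1.37 down [ 0.002 -0.002 -1.   ]
```

carry_out(
  steps=[
    [0, 0.12, 0, 0.4, 0, 0],
    [0, 0.12, 0, 0.4, 0, 0],
    [0, 0.12, 0, 0.4, 0, 0],
    [0, 0.12, 0, 0.4, 0, 0],
    [0, 0, 0, 0, 0, 0],
  ],
)

```text
clock: 15.97
position: [0.4996, -0.1529, 0.13]
tcp_rot: [0.638, 0.307, 0.636, -0.308]
wrist_force: [-1.6, 0.4, 7.4]
finger_gap: 0.0164
```

```bash
python3 -c "
from h import *
T3(3)"
```

```text
Ts [0.26 0.19 0.21] mean F,M [0.059 0.16 ]
t 16.07 r 0.1025 theta off front -40.3 pos ang -40.5 F tool [-7.6 -0.5 -1.8] Mz [-0.49 -0.34  0.15] T 0.208 z 0.13 q6 -1.2 down [ 0.002 -0.002 -1.   ]
```

carry_out(
  steps=[
    [0, -0.29, 0.0127, -1, 0, 0],
    [0, -0.29, 0.0127, -1, 0, 0],
    [0, -0.29, 0.0127, -1, 0, 0],
    [0, -0.29, 0.0127, -1, 0, 0],
    [0, -0.29, 0.0127, -1, 0, 0],
  ],
)

```text
clock: 16.48
position: [0.4725, -0.1872, 0.1301]
tcp_rot: [0.69, 0.16, 0.687, -0.161]
wrist_force: [0.6, -0.0, 6.2]
finger_gap: 0.016
```

carry_out(
  steps=[
    [0, -0.29, 0.0127, -1, 0, 0],
    [0, -0.29, 0.0127, -1, 0, 0],
    [0, -0.29, 0.0127, -1, 0, 0],
    [0, 0, 0, 0, 0, 0],
  ],
)

```text
clock: 16.82
position: [0.4641, -0.2128, 0.1302]
tcp_rot: [0.705, 0.069, 0.702, -0.071]
wrist_force: [0.7, 1.1, 6.6]
finger_gap: 0.016
```

carry_out(
  steps=[
    [0, -0.29, 0.0127, -1, 0, 0],
    [0, -0.29, 0.0127, -1, 0, 0],
    [0, -0.29, 0.0127, -1, 0, 0],
    [0, -0.29, 0.0127, -1, 0, 0],
    [0, 0, 0, 0, 0, 0],
  ],
)

```text
clock: 17.23
position: [0.4637, -0.2478, 0.1303]
tcp_rot: [0.706, -0.054, 0.704, 0.052]
wrist_force: [-0.4, -0.5, 6.3]
finger_gap: 0.0159
```

carry_out(
  steps=[
    [0, -0.29, 0.0127, -1, 0, 0],
    [0, -0.29, 0.0127, -1, 0, 0],
    [0, -0.29, 0.0127, -1, 0, 0],
    [0, -0.29, 0.0127, -1, 0, 0],
    [0, 0, 0, 0, 0, 0],
  ],
)

```text
clock: 17.65
position: [0.4751, -0.2808, 0.1305]
tcp_rot: [0.686, -0.176, 0.684, 0.173]
wrist_force: [0.8, -2.5, 6.8]
finger_gap: 0.0159
```

```bash
python3 -c "
from h import *
T3(3);capz();dark()"
```

```text
Ts [ 0.07 -0.1  -0.03] mean F,M [ 0.246 -0.268]
t 17.75 r 0.0999 theta off front 39.6 pos ang 39.1 F tool [-7.6 -2.7 -1.9] Mz [-0.11 -0.83 -0.31] T -0.034 z 0.1303 q6 -2.82 down [ 0.004 -0.003 -1.   ]
capz [0.1613 0.1606 0.1608] bridge z 0.1097
head exp [ 0.5626 -0.2325  0.1606] cam [ 0.5631 -0.2323  0.1606] px 370.2 171.0 d [ 0.4  0.2 -0. ]
```

Third stroke, in small increments with a torque check each time.

carry_out(
  steps=[
    [0, 0.116, 0, 0.4, 0, 0],
    [0, 0.116, 0, 0.4, 0, 0],
    [0, 0.116, 0, 0.4, 0, 0],
    [0, 0.116, 0, 0.4, 0, 0],
    [0, 0, 0, 0, 0, 0],
  ],
)

```text
clock: 18.37
position: [0.4687, -0.267, 0.1304]
tcp_rot: [0.697, -0.126, 0.695, 0.123]
wrist_force: [0.0, -3.4, 6.4]
finger_gap: 0.016
```

```bash
python3 -c "
from h import *
T3(3)"
```

```text
Ts [-0.    0.09  0.01] mean F,M [ 0.307 -0.276]
t 18.47 r 0.1002 theta off front 31.6 pos ang 30.9 F tool [-5.5 -2.8  0. ] Mz [-0.15 -0.87 -0.28] T 0.006 z 0.1304 q6 -2.67 down [ 0.004 -0.004 -1.   ]
```

carry_out(
  steps=[
    [0, 0.116, 0, 0.4, 0, 0],
    [0, 0.116, 0, 0.4, 0, 0],
    [0, 0.116, 0, 0.4, 0, 0],
    [0, 0.116, 0, 0.4, 0, 0],
    [0, 0, 0, 0, 0, 0],
  ],
)

```text
clock: 18.88
position: [0.4647, -0.2539, 0.1304]
tcp_rot: [0.704, -0.078, 0.702, 0.074]
wrist_force: [0.6, -2.9, 5.9]
finger_gap: 0.0158
```

```bash
python3 -c "
from h import *
T3(3)"
```

```text
Ts [0.07 0.14 0.08] mean F,M [ 0.324 -0.229]
t 18.98 r 0.1005 theta off front 23.6 pos ang 23.0 F tool [-5.7 -3.5  0.7] Mz [-0.27 -0.97 -0.27] T 0.084 z 0.1304 q6 -2.52 down [ 0.004 -0.004 -1.   ]
```

carry_out(
  steps=[
    [0, 0.116, 0, 0.4, 0, 0],
    [0, 0.116, 0, 0.4, 0, 0],
    [0, 0.116, 0, 0.4, 0, 0],
    [0, 0, 0, 0, 0, 0],
  ],
)

```text
clock: 19.32
position: [0.4629, -0.2438, 0.1304]
tcp_rot: [0.708, -0.041, 0.704, 0.038]
wrist_force: [1.9, -3.9, 5.4]
finger_gap: 0.0159
```

```bash
python3 -c "
from h import *
T3(3)"
```

```text
Ts [0.32 0.17 0.15] mean F,M [ 0.313 -0.1  ]
t 19.42 r 0.1007 theta off front 17.6 pos ang 17.2 F tool [-5.5 -2.5  0.9] Mz [-0.39 -0.94 -0.1 ] T 0.154 z 0.1305 q6 -2.4 down [ 0.005 -0.004 -1.   ]
```

carry_out(
  steps=[
    [0, 0.116, 0, 0.4, 0, 0],
    [0, 0.116, 0, 0.4, 0, 0],
    [0, 0.116, 0, 0.4, 0, 0],
    [0, 0, 0, 0, 0, 0],
  ],
)

```text
clock: 19.75
position: [0.4622, -0.2333, 0.1304]
tcp_rot: [0.709, -0.004, 0.705, 0.001]
wrist_force: [1.4, -3.5, 5.5]
finger_gap: 0.0159
```

```bash
python3 -c "
from h import *
T3(3)"
```

```text
Ts [0.3  0.33 0.26] mean F,M [ 0.316 -0.021]
t 19.85 r 0.1009 theta off front 11.6 pos ang 11.2 F tool [-5.7 -2.8  2.9] Mz [-0.48 -0.98 -0.02] T 0.257 z 0.1304 q6 -2.28 down [ 0.005 -0.004 -1.   ]
```

carry_out(
  steps=[
    [0, 0.116, 0, 0.4, 0, 0],
    [0, 0.116, 0, 0.4, 0, 0],
    [0, 0.116, 0, 0.4, 0, 0],
    [0, 0, 0, 0, 0, 0],
  ],
)

```text
clock: 20.18
position: [0.4626, -0.2228, 0.1304]
tcp_rot: [0.708, 0.033, 0.704, -0.036]
wrist_force: [1.7, -1.9, 5.2]
finger_gap: 0.016
```

```bash
python3 -c "
from h import *
T3(3)"
```

```text
Ts [0.13 0.32 0.32] mean F,M [0.251 0.007]
t 20.28 r 0.1011 theta off front 5.7 pos ang 5.2 F tool [-5.6 -2.8  3.2] Mz [-0.45 -1.12  0.04] T 0.324 z 0.1304 q6 -2.16 down [ 0.005 -0.004 -1.   ]
```

carry_out(
  steps=[
    [0.02, 0.116, 0.01, 0.4, 0, 0],
    [0, 0.116, 0.01, 0.4, 0, 0],
    [0, 0.116, 0.01, 0.4, 0, 0],
    [0, 0, 0, 0, 0, 0],
  ],
)

```text
clock: 20.62
position: [0.4641, -0.2123, 0.1298]
tcp_rot: [0.705, 0.07, 0.702, -0.073]
wrist_force: [-2.2, -1.9, 8.6]
finger_gap: 0.0158
```

```bash
python3 -c "
from h import *
T3(3)"
```

```text
Ts [0.26 0.42 0.24] mean F,M [0.252 0.056]
t 20.72 r 0.1012 theta off front -0.3 pos ang -0.7 F tool [-8.5 -1.9 -1.4] Mz [-0.41 -0.65  0.05] T 0.24 z 0.1298 q6 -2.04 down [ 0.003 -0.004 -1.   ]
```

carry_out(
  steps=[
    [0, 0.116, 0.003, 0.4, 0, 0],
    [0, 0.116, 0.003, 0.4, 0, 0],
    [0, 0.116, 0.003, 0.4, 0, 0],
    [0, 0, 0, 0, 0, 0],
  ],
)

```text
clock: 21.05
position: [0.4666, -0.2021, 0.1298]
tcp_rot: [0.7, 0.107, 0.698, -0.109]
wrist_force: [-2.4, -1.5, 8.6]
finger_gap: 0.0156
```

```bash
python3 -c "
from h import *
T3(3)"
```

```text
Ts [0.29 0.33 0.22] mean F,M [0.184 0.096]
t 21.15 r 0.1014 theta off front -6.3 pos ang -6.7 F tool [-9.1 -1.3 -1.4] Mz [-0.43 -0.49  0.1 ] T 0.223 z 0.1298 q6 -1.91 down [ 0.003 -0.004 -1.   ]
```

carry_out(
  steps=[
    [0, 0.12, 0.002, 0.4, 0, 0],
    [0, 0.12, 0.002, 0.4, 0, 0],
    [0, 0.12, 0.002, 0.4, 0, 0],
    [0, 0, 0, 0, 0, 0],
  ],
)

```text
clock: 21.48
position: [0.4703, -0.192, 0.1297]
tcp_rot: [0.693, 0.143, 0.691, -0.146]
wrist_force: [-3.0, -1.8, 8.9]
finger_gap: 0.016
```

```bash
python3 -c "
from h import *
T3(3)"
```

```text
Ts [0.34 0.25 0.18] mean F,M [0.189 0.068]
t 21.58 r 0.1016 theta off front -12.3 pos ang -12.8 F tool [-8.3 -0.9 -3.3] Mz [-0.5  -0.45  0.09] T 0.183 z 0.1297 q6 -1.79 down [ 0.002 -0.004 -1.   ]
```

carry_out(
  steps=[
    [0, 0.116, 0, 0.4, 0, 0],
    [0, 0.116, 0, 0.4, 0, 0],
    [0, 0.116, 0, 0.4, 0, 0],
    [0, 0, 0, 0, 0, 0],
  ],
)

```text
clock: 21.92
position: [0.4748, -0.1828, 0.1298]
tcp_rot: [0.685, 0.179, 0.683, -0.182]
wrist_force: [-3.3, -1.6, 8.9]
finger_gap: 0.016
```

```bash
python3 -c "
from h import *
T3(3)"
```

```text
Ts [0.53 0.52 0.49] mean F,M [0.269 0.245]
t 22.02 r 0.1019 theta off front -18.3 pos ang -18.5 F tool [-8.7 -2.4 -0.6] Mz [-0.67 -0.39  0.25] T 0.492 z 0.1297 q6 -1.66 down [ 0.002 -0.004 -1.   ]
```

carry_out(
  steps=[
    [0, 0.087, 0.002, 0.3, 0, 0],
    [0, 0.087, 0.002, 0.3, 0, 0],
    [0, 0, 0, 0, 0, 0],
  ],
)

```text
clock: 22.27
position: [0.4773, -0.1785, 0.1297]
tcp_rot: [0.68, 0.197, 0.678, -0.199]
wrist_force: [-3.4, -1.9, 8.4]
finger_gap: 0.0161
```

```bash
python3 -c "
from h import *
T3(4)"
```

```text
Ts [0.71 0.74 0.75 0.84] mean F,M [0.339 0.418]
t 22.42 r 0.1019 theta off front -21.2 pos ang -21.4 F tool [-8.7 -3.7 -1.4] Mz [-0.79 -0.28  0.47] T 0.842 z 0.1297 q6 -1.6 down [ 0.002 -0.004 -1.   ]
```

carry_out(
  steps=[
    [0, 0.105, 0.002, 0.36, 0, 0],
    [0, 0.105, 0.002, 0.36, 0, 0],
    [0, 0, 0, 0, 0, 0],
  ],
)

```text
clock: 22.67
position: [0.4806, -0.1734, 0.1296]
tcp_rot: [0.673, 0.218, 0.671, -0.22]
wrist_force: [-4.1, -3.6, 8.2]
finger_gap: 0.0159
```

```bash
python3 -c "
from h import *
T3(5)"
```

```text
Ts [1.12 1.01 1.15 1.02 1.1 ] mean F,M [0.492 0.586]
t 22.87 r 0.1021 theta off front -24.8 pos ang -24.8 F tool [-9.  -4.8 -2. ] Mz [-0.9  -0.11  0.61] T 1.102 z 0.1296 q6 -1.52 down [ 0.001 -0.005 -1.   ]
```

carry_out(
  steps=[
    [0, -0.145, 0.003, -0.5, 0, 0],
    [0, -0.145, 0.003, -0.5, 0, 0],
    [0, -0.145, 0.003, -0.5, 0, 0],
    [0, -0.145, 0.003, -0.5, 0, 0],
    [0, 0, 0, 0, 0, 0],
  ],
)

```text
clock: 23.28
position: [0.4719, -0.1884, 0.1297]
tcp_rot: [0.69, 0.158, 0.688, -0.16]
wrist_force: [-0.5, -0.2, 9.5]
finger_gap: 0.0163
```

carry_out(
  steps=[
    [-0.05, 0, 0, 0, 0, 0],
    [-0.15, 0, 0, 0, 0, 0],
    [-0.3, 0, 0, 0, 0, 0],
    [-0.3, 0, 0, 0, 0, 0],
    [0, 0, 0, 0, 0, 0],
  ],
)

```text
clock: 23.7
position: [0.4709, -0.1868, 0.1524]
tcp_rot: [0.689, 0.16, 0.689, -0.16]
wrist_force: [-0.5, -0.2, -3.6]
finger_gap: 0.0159
```

```bash
python3 - <<'E'
from h import *
T3(3); goto([0.4388,0.1066,0.1928],58.1)
im,_=arm.read_camera('scene')
cv2.imwrite('pics/up.png',cv2.resize(im[150:280,290:420],None,fx=4,fy=4,interpolation=2))
E
```

```text
Ts [ 0.04 -0.05 -0.01] mean F,M [ 0.015 -0.021]
t 23.8 r 0.1048 theta off front -14.8 pos ang -15.7 F tool [ 3.  -0.1 -0.2] Mz [-0.01  0.1  -0.02] T -0.009 z 0.1506 q6 -1.73 down [-0.003  0.002 -1.   ]
pos [ 0.4697 -0.1861  0.1506] yaz 63.95 F [-0.22 -0.01 -2.98] M [-0.008  0.104 -0.021] gap 0.016 t 23.8 q [-0.62  0.06  1.87 -0.    1.22 -1.73] down [-0.0034  0.0019 -1.    ]
shift units [-1.383  8.313 -5.214] turn units 1.17
```

View pics/up.png

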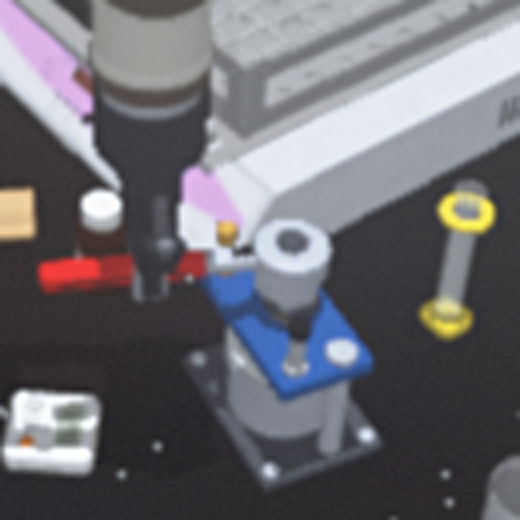

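carry_out(
  steps=[
    [-0.4, 0, 0, 0, 0, 0],
    [-0.6, 0, 0, 0, 0, 0],
    [-0.4, 0, 0, 0, 0, 0],
    [0, 0.4, -0.25, 0.58, 0, 0],
    [0, 0.8, -0.4, 0.58, 0, 0],
  ],
)

```text
clock: 24.27
position: [0.471, -0.1482, 0.1959]
tcp_rot: [0.681, 0.195, 0.678, -0.196]
wrist_force: [0.2, 1.1, -4.2]
finger_gap: 0.0157
```

carry_out(
  steps=[
    [0, 0.9, -0.5, 0, 0, 0],
    [0, 0.9, -0.5, 0, 0, 0],
    [0, 0.9, -0.5, 0, 0, 0],
    [0, 0.9, -0.5, 0, 0, 0],
    [0, 0.9, -0.5, 0, 0, 0],
  ],
)

```text
clock: 24.68
position: [0.4776, 0.0095, 0.1946]
tcp_rot: [0.68, 0.194, 0.68, -0.194]
wrist_force: [0.7, 0.4, -3.6]
finger_gap: 0.0163
```

carry_out(
  steps=[
    [0, 0.9, -0.5, 0, 0, 0],
    [0, 0.9, -0.5, 0, 0, 0],
    [0, 0.4, -0.3, 0, 0, 0],
    [0, 0, 0, 0, 0, 0],
    [0, 0, 0, 0, 0, 0],
  ],
)

```text
clock: 25.1
position: [0.4793, 0.0852, 0.1944]
tcp_rot: [0.68, 0.193, 0.68, -0.193]
wrist_force: [-0.2, -0.9, -3.5]
finger_gap: 0.0157
```

```bash
python3 -c "
from h import *
goto([0.4388,0.1066,0.1928],58.1)"
```

```text
pos [0.4793 0.0852 0.1944] yaz 58.31 F [-0.2  -0.87 -3.49] M [ 0.072  0.088 -0.041] gap 0.0157 t 25.1 q [-0.07 -0.04  1.88 -0.    1.3  -1.09] down [-2.e-04 -5.e-04 -1.e+00]
shift units [ 0.052 -0.101 -1.524] turn units 0.042
```

carry_out(
  steps=[
    [0, -0.05, -0.5, 0.04, 0, 0],
    [0, -0.05, -0.5, 0, 0, 0],
    [0, 0, -0.52, 0, 0, 0],
    [0, 0, 0, 0, 0, 0],
    [0, 0, 0, 0, 0, 0],
  ],
)

```text
clock: 25.52
position: [0.4392, 0.1054, 0.1943]
tcp_rot: [0.68, 0.195, 0.679, -0.195]
wrist_force: [0.1, 0.3, -2.9]
finger_gap: 0.0161
```

```bash
python3 - <<'E'
from h import *
goto([0.4388,0.1066,0.1928],58.1); capz(); im=dark()
i,_=arm.read_camera('scene'); a=np.load('scene1.npz')['im']
cv2.imwrite('pics/rest1.png',np.hstack([cv2.resize(x[120:230,220:330],None,fx=3.6,fy=3.6,interpolation=2) for x in (a,i)]))
E
```

```text
pos [0.4392 0.1054 0.1943] yaz 57.96 F [ 0.1   0.3  -2.92] M [ 0.122  0.127 -0.008] gap 0.0161 t 25.52 q [-0.03 -0.14  1.97 -0.    1.31 -1.04] down [ 6.e-04 -5.e-04 -1.e+00]
shift units [ 0.051  0.026 -0.032] turn units -0.027
capz [0.2197 0.22   0.2199] bridge z 0.11
head exp [0.5246 0.0523 0.2245] cam [0.5249 0.0497 0.2245] px 261.3 182.7 d [ 0.2 -2.7 -0. ]
```

View pics/rest1.png

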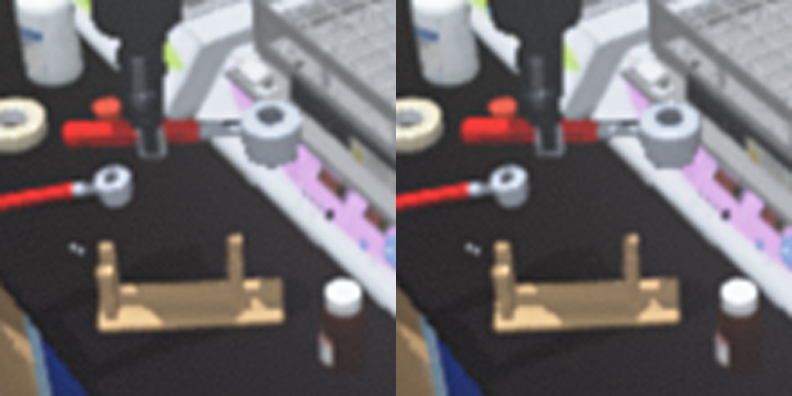

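carry_out(
  steps=[
    [0, 0.026, -0.08, -0.03, 0, 0],
    [0.8, 0, 0, 0, 0, 0],
    [1, 0, 0, 0, 0, 0],
    [1, 0, 0, 0, 0, 0],
    [0.8, 0, 0, 0, 0, 0],
  ],
)

```text
clock: 26.18
position: [0.4368, 0.1082, 0.0842]
tcp_rot: [0.68, 0.194, 0.68, -0.194]
wrist_force: [-0.2, 0.6, -4.5]
finger_gap: 0.016
```

carry_out(
  steps=[
    [0.3, 0, 0, 0, 0, 0],
    [0, 0, 0, 0, 0, 0],
    [0, 0, 0, 0, 0, 0],
    [0, 0, 0, 0, 0, 0],
  ],
)

```text
clock: 26.52
position: [0.4394, 0.1081, 0.079]
tcp_rot: [0.681, 0.194, 0.679, -0.194]
wrist_force: [0.1, 0.3, -4.2]
finger_gap: 0.0164
```

```bash
python3 -c "
from h import *
goto([0.4377,0.1073,0.046],58.1);dark()"
```

```text
pos [0.4394 0.1081 0.079 ] yaz 58.17 F [ 0.07  0.27 -4.15] M [ 0.11   0.091 -0.021] gap 0.0164 t 26.52 q [-0.03  0.02  2.07 -0.    1.05 -1.04] down [ 3.6e-03 -1.0e-04 -1.0e+00]
shift units [ 1.1   -0.055 -0.036] turn units 0.014
head exp [0.5242 0.0554 0.1093] cam [0.5246 0.053  0.1093] px 265.7 190.1 d [ 0.4 -2.4 -0. ]
```

carry_out(
  steps=[
    [0.3, -0.02, -0.02, 0, 0, 0],
    [0.4, 0, 0, 0, 0, 0],
    [0.2, 0, 0, 0, 0, 0],
    [0.1, 0, 0, 0, 0, 0],
    [0, 0, 0, 0, 0, 0],
  ],
)

```text
clock: 26.98
position: [0.4366, 0.1081, 0.0473]
tcp_rot: [0.68, 0.194, 0.68, -0.194]
wrist_force: [-3.6, -0.6, 2.1]
finger_gap: 0.0157
```

carry_out(
  steps=[
    [0, 0, 0, 0, 0, 0],
    [0, 0, 0, 0, 0, 0],
  ],
)

```text
clock: 27.15
position: [0.4373, 0.108, 0.0476]
tcp_rot: [0.68, 0.194, 0.68, -0.194]
wrist_force: [-1.5, 0.4, -1.7]
finger_gap: 0.016
```

```bash
python3 -c "
from h import *
goto([0.4377,0.1073,0.046],58.1);dark();capz()"
```

```text
pos [0.4373 0.108  0.0476] yaz 58.17 F [-1.55  0.39 -1.68] M [ 0.019  0.177 -0.019] gap 0.016 t 27.15 q [-0.03  0.08  2.09 -0.    0.98 -1.04] down [ 0.0013 -0.     -1.    ]
shift units [ 0.055 -0.013  0.022] turn units 0.013
head exp [0.5223 0.0552 0.0778] cam [0.5228 0.0528 0.0778] px 267.2 192.5 d [ 0.6 -2.5 -0. ]
capz [0.0732 0.0732 0.0734] bridge z 0.11
```

carry_out(
  steps=[
    [0.03, 0, 0, 0, 0, 0],
    [0.02, 0, 0.03, 0, 0, 0],
    [0, 0, 0, 0, 0, 0],
  ],
  grip_force=20,
)

```text
clock: 27.6
position: [0.4376, 0.1079, 0.0464]
tcp_rot: [0.68, 0.194, 0.68, -0.194]
wrist_force: [-5.9, 2.3, 8.9]
finger_gap: 0.0159
```

carry_out(
  steps=[
    [0, 0, 0, 0, 0, 0],
    [0, 0, 0, 0, 0, 0],
    [0, 0, 0, 0, 0, 0],
    [0, 0, 0, 0, 0, 0],
    [0, 0, 0, 0, 0, 0],
  ],
  grip=75,
)

```text
clock: 28.02
position: [0.4377, 0.1074, 0.0456]
tcp_rot: [0.68, 0.194, 0.68, -0.194]
wrist_force: [-0.1, -1.0, 0.5]
finger_gap: 0.0642
```

carry_out(
  steps=[
    [-0.3, 0, 0, 0, 0, 0],
    [-0.8, 0, 0, 0, 0, 0],
    [-1, 0, 0, 0, 0, 0],
    [-1, 0, 0, 0, 0, 0],
    [-1, 0, 0, 0, 0, 0],
  ],
)

```text
clock: 28.43
position: [0.4373, 0.1075, 0.1705]
tcp_rot: [0.68, 0.194, 0.68, -0.194]
wrist_force: [1.0, -0.2, 0.3]
finger_gap: 0.064
```

carry_out(
  steps=[
    [0, 0.8, -0.9, 0, 0, 0],
    [0, 0.8, -0.9, 0, 0, 0],
    [0, 0.8, -0.9, 0, 0, 0],
    [0, 0.8, -0.9, 0, 0, 0],
    [0, 0, 0, 0, 0, 0],
  ],
)

```text
clock: 28.85
position: [0.3943, 0.2507, 0.1694]
tcp_rot: [0.68, 0.193, 0.681, -0.191]
wrist_force: [0.2, -0.1, 0.7]
finger_gap: 0.0642
```

```bash
python3 - <<'E'
from h import *
goto(None); im,d=arm.read_camera('top'); i2,d2=arm.read_camera('scene')
K=cal('top'); P=pts(d,K); a=np.load('top0.npz'); P0=pts(a['d'],K)
H,S,V=cv2.split(cv2.cvtColor(im,cv2.COLOR_BGR2HSV))
m=((H<6)|(H>174))&(S>150)&(V>80); m[:, :225]=0; m[:,290:]=0; m[:200]=0; m[260:]=0
print('handle px',m.sum(),'z',np.percentile(P[m][:,2],[5,50,95]).round(4),np.median(P[m],0))
for nm,(u0,u1,v0,v1) in dict(timer=(322,362,215,250),vial=(292,312,178,202),beaker=(412,446,145,178)).items():
    print(nm,'mean abs diff',np.abs(im[v0:v1,u0:u1].astype(int)-a['im'][v0:v1,u0:u1]).mean().round(1))
cv2.imwrite('pics/end.png',np.hstack([cv2.resize(i2[140:260,230:390],None,fx=2.4,fy=3,interpolation=2),cv2.resize(im[130:250,210:370],None,fx=2.4,fy=3,interpolation=2)]))
E
```

```text
pos [0.3943 0.2507 0.1694] yaz 58.47 F [ 0.18 -0.1   0.66] M [ 0.021 -0.014 -0.014] gap 0.0642 t 28.85 q [ 0.31 -0.07  1.96  0.    1.25 -0.72] down [-0.      0.0026 -1.    ]
handle px 254 z [0.0636 0.0688 0.0719] [0.42003185 0.11457237 0.06877869]
timer mean abs diff 2.1
vial mean abs diff 2.2
beaker mean abs diff 2.3
```

View pics/end.png

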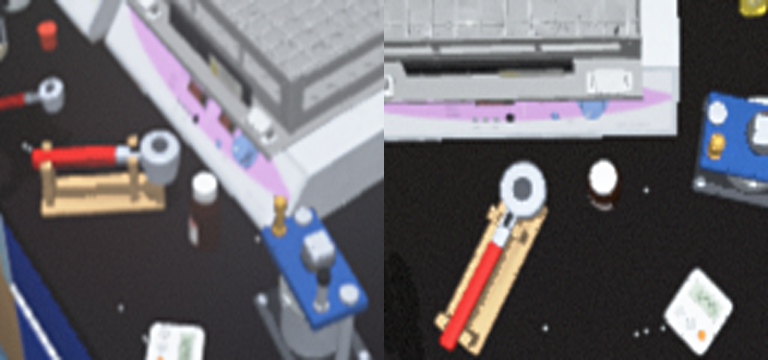

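The wrench lies in both saddles at its original height (handle top 68.8 mm, against 68.9 at the start), the bystanders haven't moved, and the arm is clear. Handing in.

```bash
python3 -c "
from rig import arm
print(arm.hand_in())"
```

```text
the job is handed in; nothing more can be done
None
```

The screw came up tight and the wrench is back in both saddles of its rest. I handed the job in at about 29 s.

- **Wrench and seating:** I took the large wrench (handle about 114 mm) from the rest, not the small look-alike. I seated the socket on the screw; the cap height read 163.5 mm against 163 mm fully down.
- **Tightening:** It took three clockwise strokes within ±40° of the front. The screw ran free at about 0.25–0.3 N m. It tightened on the third stroke, and I stopped at about 1.08 N m (readings 1.01–1.15).
- **Last checks:** The handle top is at 68.8 mm, as at the start. The wrench may lie about 2 mm nearer its tail than before. The timer, vial and beaker match the first picture, and the arm is clear of everything.
- **What disagreed:** The wrist camera read about 6 mm off in y against the other two cameras, so I went by the top camera. Single torque readings were noisy by about 0.1 N m, so I averaged them. I had no direct reading of the twist gauge, so the torque comes from the wrist force and moment. I estimated clearance from the fittings from the swing angle rather than measuring contact on them.

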